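Clear and load the battery stacking jig, then set its cam quick-release stop

TASK

Get the stacking jig ready for welding: flip its cam lever open, and before any cell goes in, sweep all the loose copper links off the bed into the catch tray with the scraper block (never with the fingers); leave the scraper standing upright on the mat. Then stand all the single blue cells waiting beside the jig upright on the bed, centred across it, flat faces together in one row without gaps from the end wall, and slide the stop up snug against the row. With the lever still open turn the wing nut clockwise, less than half a turn, until its wings are in line with the stop's foot, then flip the lever fully down to clamp; leave the multimeter, the roll and the bottle where they are.

Things in the scene. Friction and masses are not known exactly. Their poses are not given: they have to be found in the camera images.
- jig: fixed stacking jig: aluminium T-slot bed, flat top 30 mm above the mat, 80 mm wide (own x -40 to +40 mm), long along own y (-210 to +190 mm). Origin at mat level under the bed's centre line, own z up. Steel end wall at its -y end; sheet-steel catch tray along its far (+x) edge beside the loading space: own x 41 to 116, own y -192 to -3 mm, rim 26 mm above the mat, walls and floor 2 mm
- wall_face (a point): middle of the end wall's inner face, at bed level (jig x 0, y -190, z 30 mm); axes as the jig's, the row grows from here to +y. The wall is 76 mm wide and its top 115 mm above the mat
- stop (a joint): sliding stop: value = gap in m from the wall's face to the stop's upright face (0 to 0.195; starts 0.165 to 0.19). Plate 70 mm wide, 12 thick, 32 to 115 mm above the mat; behind it (+y) a foot 50 mm wide, top 48 mm above the mat, to 160 mm behind the face. Lever open: slides along jig y at about 6 N and stays where left; clamped: locked
- stop_back (a point): middle of the back of the stop's upright plate (12 mm behind its face), 105 mm above the mat: a place to push it towards the wall
- nut (a joint): steel wing nut on the upright clamp stud, 70 mm behind the stop's face: 0 = wings in line with the foot (along jig y; right tension), positive = turned anticlockwise seen from above (slack), rad, -0.7 to 2.9; starts 1.1 to 2.5. Wings: one bar 70 long x 14 thick x 24 mm high, 63 to 87 mm above the mat; turns at 0.08 N m, stays where left, does not rise
- nut_grip (a point): on the nut's axis, at the middle of the wings, 76 mm above the mat; turns with the nut, own y along the wings
- lever (a joint): cam lever at the foot's tail on a level pin parallel to jig x, 140 mm behind the stop's face, 66 mm above the mat: 0 = flat, pointing away from the wall (+y), clamped; positive = lifted, rad, to 1.35; brake free above 0.95. Handle bar 16 mm wide (jig x), 12 thick, 10 to 110 mm from the pin, mid-line 6 mm to the pin's upper side. 2 to 4 N at the tip moves it; stays where left
- lever_tip (a point): in the middle of the lever's handle bar, 95 mm from the pin: pinch here across the 16 mm
- scraper: scraper block standing on the mat: white plastic block 50 (own x) x 130 (own y) x 24 mm with a wooden grip on top 20 (own x) x 90 (own y) mm, from 24 to 58 mm height; about 0.25 kg. Origin: centre of its underside; own z up
- cell1: prismatic battery cell in a blue wrapper, black top with two terminals: 60 (own x) x 32 (own y, the thickness) x 95 mm tall (own z), 0.27 to 0.5 kg. Stands upright on the mat beyond the stop's half of the jig; origin: centre of its underside. May be absent (None)
- cell2: prismatic battery cell in a blue wrapper, black top with two terminals: 60 (own x) x 32 (own y, the thickness) x 95 mm tall (own z), 0.27 to 0.5 kg. Stands upright on the mat beyond the stop's half of the jig; origin: centre of its underside. May be absent (None)
- cell3: prismatic battery cell in a blue wrapper, black top with two terminals: 60 (own x) x 32 (own y, the thickness) x 95 mm tall (own z), 0.27 to 0.5 kg. Stands upright on the mat beyond the stop's half of the jig; origin: centre of its underside. May be absent (None)
- cell4: prismatic battery cell in a blue wrapper, black top with two terminals: 60 (own x) x 32 (own y, the thickness) x 95 mm tall (own z), 0.27 to 0.5 kg. Stands upright on the mat beyond the stop's half of the jig; origin: centre of its underside. May be absent (None)
- link1: loose copper link (small busbar), flat plate 45 (own x) x 25 (own y) x 4 mm; origin: centre of its underside. Starts lying flat on the jig bed. May be absent (None)
- link2: loose copper link (small busbar), flat plate 45 (own x) x 25 (own y) x 4 mm; origin: centre of its underside. Starts lying flat on the jig bed. May be absent (None)
- link3: loose copper link (small busbar), flat plate 45 (own x) x 25 (own y) x 4 mm; origin: centre of its underside. Starts lying flat on the jig bed. May be absent (None)
- link4: loose copper link (small busbar), flat plate 45 (own x) x 25 (own y) x 4 mm; origin: centre of its underside. Starts lying flat on the jig bed. May be absent (None)
- link5: loose copper link (small busbar), flat plate 45 (own x) x 25 (own y) x 4 mm; origin: centre of its underside. Starts lying flat on the jig bed. May be absent (None)
- meter: bystander: yellow and black multimeter lying on the mat, 70 x 140 x 34 mm; origin under its centre
- roll: bystander: steel strip roll, a ring of 90 mm outer diameter, 18 mm high, lying on the mat; origin under its centre
- bottle: bystander: white bottle 56 mm in diameter, 150 mm tall, standing on the mat; origin under its centre

How it is judged:
On the way, in this order (a step that is already met when the one before it is completed fails the run):
1. all the links lie in the catch tray, before any cell stands on the bed (x of link1 in the frame of jig between 0.041 and 0.116 m and y of link1 in the frame of jig between -0.193 and -0.002 m and z of each of link1, link2, link3, link4, link5 in the frame of jig below 0.024 m and x of link2 in the frame of jig between 0.041 and 0.116 m and y of link2 in the frame of jig between -0.193 and -0.002 m and x of link3 in the frame of jig between 0.041 and 0.116 m and y of link3 in the frame of jig between -0.193 and -0.002 m and x of link4 in the frame of jig between 0.041 and 0.116 m and y of link4 in the frame of jig between -0.193 and -0.002 m and x of link5 in the frame of jig between 0.041 and 0.116 m and y of link5 in the frame of jig between -0.193 and -0.002 m and height (world z) of each of cell1, cell2, cell3, cell4 below 0.015 m), for 0.2 s.
2. the cells stand in a row at the wall with the stop snug against them, and the nut is set while the lever is still open (above 0.9 rad) (x of cell1 in the frame of jig between -0.01 and 0.01 m and z of cell1 in the frame of jig between 0.026 and 0.035 m and angle between each of cell1, cell2, cell3, cell4's own z axis and vertical below 0.09 rad and angle between the y axis of each of cell1, cell2, cell3, cell4 and the y axis of jig, either way round below 0.1 rad and (y of cell1 in the frame of jig between -0.18 and -0.168 m or y of cell1 in the frame of jig between -0.148 and -0.136 m or y of cell1 in the frame of jig between -0.116 and -0.104 m or y of cell1 in the frame of jig between -0.084 and -0.072 m) and x of cell2 in the frame of jig between -0.01 and 0.01 m and z of cell2 in the frame of jig between 0.026 and 0.035 m and (y of cell2 in the frame of jig between -0.18 and -0.168 m or y of cell2 in the frame of jig between -0.148 and -0.136 m or y of cell2 in the frame of jig between -0.116 and -0.104 m or y of cell2 in the frame of jig between -0.084 and -0.072 m) and x of cell3 in the frame of jig between -0.01 and 0.01 m and z of cell3 in the frame of jig between 0.026 and 0.035 m and (y of cell3 in the frame of jig between -0.18 and -0.168 m or y of cell3 in the frame of jig between -0.148 and -0.136 m or y of cell3 in the frame of jig between -0.116 and -0.104 m or y of cell3 in the frame of jig between -0.084 and -0.072 m) and x of cell4 in the frame of jig between -0.01 and 0.01 m and z of cell4 in the frame of jig between 0.026 and 0.035 m and (y of cell4 in the frame of jig between -0.18 and -0.168 m or y of cell4 in the frame of jig between -0.148 and -0.136 m or y of cell4 in the frame of jig between -0.116 and -0.104 m or y of cell4 in the frame of jig between -0.084 and -0.072 m) and (y of cell1 in the frame of jig between -0.18 and -0.168 m or y of cell2 in the frame of jig between -0.18 and -0.168 m or y of cell3 in the frame of jig between -0.18 and -0.168 m or y of cell4 in the frame of jig between -0.18 and -0.168 m) and (value of joint stop below 0.038 m or y of cell1 in the frame of jig between -0.148 and -0.136 m or y of cell2 in the frame of jig between -0.148 and -0.136 m or y of cell3 in the frame of jig between -0.148 and -0.136 m or y of cell4 in the frame of jig between -0.148 and -0.136 m) and (value of joint stop below 0.07 m or y of cell1 in the frame of jig between -0.116 and -0.104 m or y of cell2 in the frame of jig between -0.116 and -0.104 m or y of cell3 in the frame of jig between -0.116 and -0.104 m or y of cell4 in the frame of jig between -0.116 and -0.104 m) and (value of joint stop below 0.102 m or y of cell1 in the frame of jig between -0.084 and -0.072 m or y of cell2 in the frame of jig between -0.084 and -0.072 m or y of cell3 in the frame of jig between -0.084 and -0.072 m or y of cell4 in the frame of jig between -0.084 and -0.072 m) and value of joint stop below 0.134 m and value of joint nut between -0.2 and 0.2 rad and value of joint lever above 0.9 rad), for 0.2 s.
At the end, for the whole second after the job is handed in: All links lie in the tray; all cells stand upright in one gapless row from the wall (6 mm, 0.1 rad), within 10 mm of the centre line; stop within 6 mm of touching the row; nut within 0.2 rad of in line; lever down (below 0.1 rad); scraper upright on the mat; all at rest (x of link1 in the frame of jig between 0.041 and 0.116 m and y of link1 in the frame of jig between -0.193 and -0.002 m and z of each of link1, link2, link3, link4, link5 in the frame of jig below 0.024 m and x of link2 in the frame of jig between 0.041 and 0.116 m and y of link2 in the frame of jig between -0.193 and -0.002 m and x of link3 in the frame of jig between 0.041 and 0.116 m and y of link3 in the frame of jig between -0.193 and -0.002 m and x of link4 in the frame of jig between 0.041 and 0.116 m and y of link4 in the frame of jig between -0.193 and -0.002 m and x of link5 in the frame of jig between 0.041 and 0.116 m and y of link5 in the frame of jig between -0.193 and -0.002 m and x of cell1 in the frame of jig between -0.01 and 0.01 m and z of cell1 in the frame of jig between 0.026 and 0.035 m and angle between each of cell1, cell2, cell3, cell4's own z axis and vertical below 0.09 rad and angle between the y axis of each of cell1, cell2, cell3, cell4 and the y axis of jig, either way round below 0.1 rad and (y of cell1 in the frame of jig between -0.18 and -0.168 m or y of cell1 in the frame of jig between -0.148 and -0.136 m or y of cell1 in the frame of jig between -0.116 and -0.104 m or y of cell1 in the frame of jig between -0.084 and -0.072 m) and x of cell2 in the frame of jig between -0.01 and 0.01 m and z of cell2 in the frame of jig between 0.026 and 0.035 m and (y of cell2 in the frame of jig between -0.18 and -0.168 m or y of cell2 in the frame of jig between -0.148 and -0.136 m or y of cell2 in the frame of jig between -0.116 and -0.104 m or y of cell2 in the frame of jig between -0.084 and -0.072 m) and x of cell3 in the frame of jig between -0.01 and 0.01 m and z of cell3 in the frame of jig between 0.026 and 0.035 m and (y of cell3 in the frame of jig between -0.18 and -0.168 m or y of cell3 in the frame of jig between -0.148 and -0.136 m or y of cell3 in the frame of jig between -0.116 and -0.104 m or y of cell3 in the frame of jig between -0.084 and -0.072 m) and x of cell4 in the frame of jig between -0.01 and 0.01 m and z of cell4 in the frame of jig between 0.026 and 0.035 m and (y of cell4 in the frame of jig between -0.18 and -0.168 m or y of cell4 in the frame of jig between -0.148 and -0.136 m or y of cell4 in the frame of jig between -0.116 and -0.104 m or y of cell4 in the frame of jig between -0.084 and -0.072 m) and (y of cell1 in the frame of jig between -0.18 and -0.168 m or y of cell2 in the frame of jig between -0.18 and -0.168 m or y of cell3 in the frame of jig between -0.18 and -0.168 m or y of cell4 in the frame of jig between -0.18 and -0.168 m) and (value of joint stop below 0.038 m or y of cell1 in the frame of jig between -0.148 and -0.136 m or y of cell2 in the frame of jig between -0.148 and -0.136 m or y of cell3 in the frame of jig between -0.148 and -0.136 m or y of cell4 in the frame of jig between -0.148 and -0.136 m) and (value of joint stop below 0.07 m or y of cell1 in the frame of jig between -0.116 and -0.104 m or y of cell2 in the frame of jig between -0.116 and -0.104 m or y of cell3 in the frame of jig between -0.116 and -0.104 m or y of cell4 in the frame of jig between -0.116 and -0.104 m) and (value of joint stop below 0.102 m or y of cell1 in the frame of jig between -0.084 and -0.072 m or y of cell2 in the frame of jig between -0.084 and -0.072 m or y of cell3 in the frame of jig between -0.084 and -0.072 m or y of cell4 in the frame of jig between -0.084 and -0.072 m) and value of joint stop below 0.134 m and value of joint nut between -0.2 and 0.2 rad and value of joint lever below 0.1 rad and height (world z) of scraper below 0.006 m and angle between scraper's own z axis and vertical below 0.15 rad and linear speed of each of scraper, cell1, cell2, cell3, cell4 below 0.02 m/s).
It fails at once if the meter is moved more than 30 mm (distance of meter from where it was at the start of the episode above 0.03 m).
It fails at once if the roll is moved more than 30 mm (distance of roll from where it was at the start of the episode above 0.03 m).
It fails at once if the bottle is moved more than 30 mm (distance of bottle from where it was at the start of the episode above 0.03 m).
It fails at once if a link is handled with the fingers (more than 2 N) (contact force between the fingers and link1 above 2 N or contact force between the fingers and link2 above 2 N or contact force between the fingers and link3 above 2 N or contact force between the fingers and link4 above 2 N or contact force between the fingers and link5 above 2 N).
Of cell1, cell2, cell3, cell4 only 2 to 4 are there at a start; the rules pass over those that are not, and their reading is None.
Of link1, link2, link3, link4, link5 only 3 to 5 are there at a start; the rules pass over those that are not, and their reading is None.
At some moment in a run one of scraper may be knocked a few centimetres aside while the robot is not near it.
Once in a run the grip may slacken for a moment while it holds something.
It also fails if it takes over 208 s, if anything falls off the work surface, if the arm or the gripper's body presses on something with over 40 N, if the wrist force passes 120 N, or if a joint passes its speed limit or range.

ROBOT

A 6-joint arm with a two-finger parallel gripper is mounted at the origin on the work surface. World frame = base frame: x ahead of the robot, y to its left, z up, the work surface at z = 0. Lengths are in m, angles in rad, forces in N, time in s.
With the tool pointing down it reaches from about 0.25 to 0.725 m from the base axis. Payload 4 kg.
Tool frame: the origin (TCP) lies midway between the tips of the shut fingers; the grasp point (between the pads) lies bot.pinch_z behind it (bot.pinch_z is the distance from the TCP to the grasp point, in m); z points along the fingers, y is the line along which they close (so a half turn about z gives the same grasp; the last joint's range is limited). The gripper opens to 85 mm and grips with 20 to 120 N. Pads are 22 mm wide; open, the fingers measure 114 mm over their backs; the gripper's body (76 mm by 85 mm) begins 54 mm behind the grasp point. The pads swing forward as they close: fully open they stand 13 mm farther back than shut.
Start: joints at [1.148, 0.241, 0.005, 1.335, 0, 1.571], TCP at [0.205, 0.456, 0.231] pointing down, gripper open.
Joint ranges: [-2.72, 2.72], [-1.05, 1.87], [-1.09, 1.28], [-1.99, 2.15], [-1.42, 1.44], [-3.14, 3.14]. Speed limits (rad/s): [2.79, 2.79, 3.14, 3.14, 3.14, 3.14].

INTERFACE

Orientations are given as a unit quaternion [x, y, z, w].
In Python, from workcell import bot gives the robot as it stands.
- The arm moves only by the shell command python3 jog.py 'ROWS'. ROWS is a JSON list of rows, 1 to 10 of them, each of 7 numbers: a rotation vector rx, ry, rz in rad, then dx, dy, dz in m, then the finger opening in m; each row is the pose to reach, as a shift and turn from the pose commanded when the command began, along the tool's axes at that moment; what a row does not reach only later rows make up. A row lasts 1/8 s, in which the tool goes at most 0.0625 m and 0.188 rad, less where a joint would pass 70% of its speed; a pose out of reach is approached as far as the arm can. The fingers move at their own pace and stop on an object; the grip force is fixed at half the most. Time passes only in rows, so rows that do not move let the fingers close. It prints the time, the measured TCP pose, the force, the opening and the grip force at its end.
- bot.get_obs(): the state, without advancing time (a new reading comes with each control period).
- bot.camera(name): name is "scene" or "top" or "wrist"; returns the picture (480x640x3 uint8, red, green, blue); there is no depth.
- bot.calibration(name): a dict with "mtx" (3x3 intrinsics, pixels), "k1" (the pictures are not rectified: a ray, as slopes to the right and down, at radius r is drawn at 1 + k1 r^2 times it, then the intrinsics apply), "R" (3x3) and "t" (3): a world point X has camera coordinates R X + t. Camera axes: x right, y down, z forward; pixel columns grow to the right and rows downward; lengths in m; the calibration is good to about 2 mm. A picture is of the moment at which its call begins: read the wrist's pose just before it. calibration takes no time and is no camera call; for the wrist camera it gives the pose at the moment of the call.
- bot.job_done(): hands the job in; it is judged then, once.
The state is a dict: "clock": time; "joint_pos": joint angles; "joint_vel": joint speeds; "tau": joint torques, N m; "eef_pos": TCP position; "tool_rot": TCP orientation; "ft_force": force on the tool from outside, world axes, zero at the start; "ft_torque": the same for the moment, N m; "grip_width": finger opening in m; "grasp_force": force on a finger pad.
Only numpy, scipy, OpenCV 4.12 (cv2) and the standard library are available. Lean on these libraries where they do the work, as an engineer would, in place of code of your own. Each camera call takes 0.05 s, during which the arm holds its last target. There are 200 camera calls.

## Working session

There is one attempt and no reset: what is moved stays moved. The work goes in short steps, Python scripts to look and compute and a shell command to move; the robot and the scene stay as the last step left them, time stands still between calls to the robot, and variables do not carry over. Pictures are saved under pics/ and viewed, at most 17 in all, crops included, and the job is handed in when it is done.

```bash
ls; mkdir -p pics; cat > h.py <<'E'
import numpy as np, cv2, sys
from workcell import bot
from scipy.spatial.transform import Rotation as Rn
def cal(n):
    c=bot.calibration(n); return {k:np.array(c[k],float) for k in('mtx','k1','R','t')}
def ray(c,px):
    px=np.atleast_2d(np.array(px,float)); d=np.c_[(px[:,0]-c['mtx'][0,2])/c['mtx'][0,0],(px[:,1]-c['mtx'][1,2])/c['mtx'][1,1]]
    u=d.copy()
    for _ in range(20): u=d/(1+c['k1']*(u**2).sum(1,keepdims=True))
    D=np.c_[u,np.ones(len(u))]@c['R']
    return -c['R'].T@c['t'],D
def onz(c,px,z):
    o,D=ray(c,px); return o+D*((z-o[2])/D[:,2])[:,None]
def proj(c,X):
    X=np.atleast_2d(X)@c['R'].T+c['t']; u=X[:,:2]/X[:,2:]
    u=u*(1+c['k1']*(u**2).sum(1,keepdims=True))
    return np.c_[u[:,0]*c['mtx'][0,0]+c['mtx'][0,2],u[:,1]*c['mtx'][1,1]+c['mtx'][1,2]]
def tri(cs,ps):
    A=np.zeros((3,3));b=np.zeros(3)
    for c,p in zip(cs,ps):
        o,D=ray(c,p);d=D[0]/np.linalg.norm(D[0]);M=np.eye(3)-np.outer(d,d);A+=M;b+=M@o
    return np.linalg.solve(A,b)
def snap(n,f):
    im=bot.camera(n); cv2.imwrite('pics/'+f,cv2.cvtColor(im,cv2.COLOR_RGB2BGR)); return im
def togo(p,yaw=None):
    """shift in tool axes (and turn about tool z) to get TCP to world p, tool y at yaw"""
    o=bot.get_obs(); R=Rn.from_quat(o['tool_rot']).as_matrix()
    s=R.T@(np.array(p)-o['eef_pos'])
    return s
E
python3 - <<'E'
from h import *
np.set_printoptions(precision=3,suppress=True)
snap('scene','scene0.png');snap('top','top0.png');snap('wrist','wrist0.png')
for n in('scene','top','wrist'):
    c=cal(n);print(n,-c['R'].T@c['t'],c['R'][2],c['mtx'][0,0])
o=bot.get_obs();print({k:np.array(v) for k,v in o.items()},bot.pinch_z)
E
```

```text
jog.py
pics
workcell.py
scene [ 1.081 -0.3    1.017] [-0.477  0.315 -0.82 ] 607.9507697609819
top [0.288 0.039 1.323] [ 0.233  0.001 -0.972] 581.3200893491817
wrist [0.136 0.485 0.372] [ 0.268 -0.122 -0.956] 428.7719023991317
{'clock': array(0.15), 'joint_pos': array([1.148, 0.241, 0.004, 1.335, 0.   , 1.571]), 'joint_vel': array([ 0.001, -0.003,  0.003,  0.   , -0.001,  0.001]), 'tau': array([  0.   , -37.264,  25.264,   0.012,  -0.   ,  -0.   ]), 'eef_pos': array([0.205, 0.456, 0.231]), 'tool_rot': array([ 0.21 ,  0.978, -0.001, -0.   ]), 'ft_force': array([ 0.001, -0.793, -0.781]), 'ft_torque': array([ 0.014, -0.024, -0.053]), 'grasp_force': array(0.), 'grip_width': array(0.085)} 0.0187
```
View pics/scene0.png

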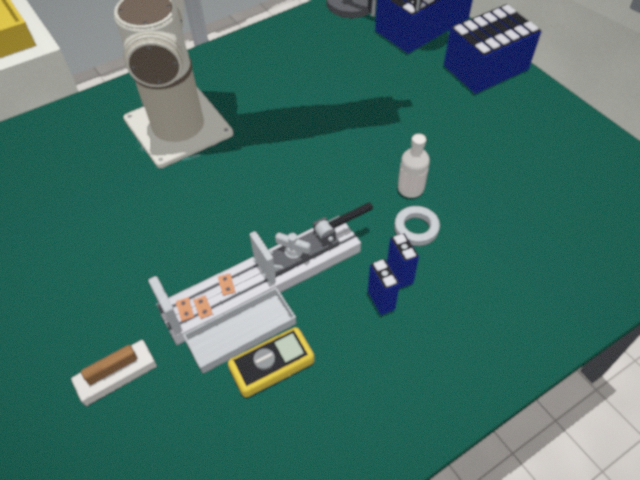

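View pics/top0.png

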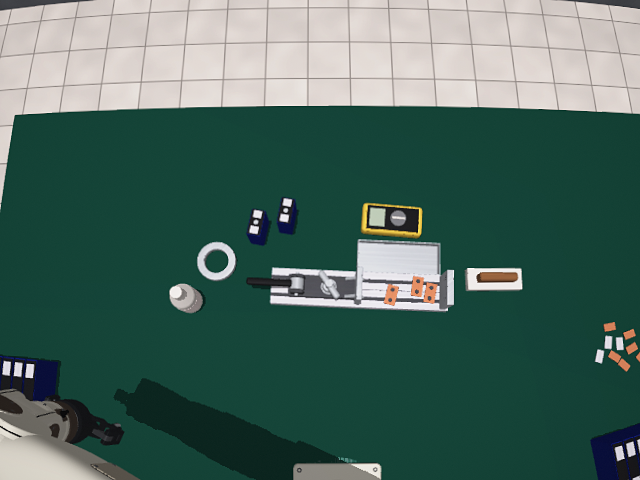

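The top view shows two blue cells at (258,226) and (287,215), and three links at (391,294), (417,287) and (430,293). The scraper is at (494,279), the jig spans (270..450, 290), the lever tail is at (250,282), the nut at (329,284) and the stop at (359,285). The meter, roll and bottle are close by. I'll zoom in and measure.

```bash
python3 - <<'E'
from h import *
np.set_printoptions(precision=3,suppress=True)
im=cv2.imread('pics/top0.png')
cv2.imwrite('pics/c1.png',cv2.resize(im[185:320,240:460],None,fx=3.6,fy=3.6,interpolation=cv2.INTER_CUBIC))
c=cal('top');s=cal('scene')
im2=cv2.imread('pics/scene0.png')
for nm,i,cc in(('top',im,c),('scene',im2,s)):
    h=cv2.cvtColor(i,cv2.COLOR_BGR2HSV)
    for col,lo,hi,a0 in(('orange',(3,110,120),(16,255,255),40),('blue',(112,150,30),(128,255,255),100),('yellow',(22,130,120),(32,255,255),200)):
        m=cv2.inRange(h,lo,hi)
        n,_,st,ce=cv2.connectedComponentsWithStats(m)
        for k in range(1,n):
            if st[k,4]>a0: print(nm,col,ce[k],st[k],onz(cc,ce[k],.034)[0])
# rough
print('jigcorn',onz(c,[[271,268],[271,306],[447,311],[441,274]],.03))
print('scr',onz(c,[[466,269],[522,268],[522,290],[466,290]],.024))
E
```

```text
top orange [498.301 275.827] [480 272  38   8 266] [ 0.51  -0.372  0.034]
top orange [416.63  286.353] [411 277  13  20 173] [ 0.487 -0.182  0.034]
top orange [429.634 292.532] [423 282  14  21 186] [ 0.473 -0.211  0.034]
top orange [390.871 294.82 ] [384 284  15  22 178] [ 0.468 -0.123  0.034]
top orange [609.416 326.404] [604 322  12  10  89] [ 0.386 -0.639  0.034]
top orange [628.988 333.939] [623 329  13  11  82] [ 0.366 -0.689  0.034]
top orange [631.384 347.756] [626 342  12  12  86] [ 0.334 -0.693  0.034]
top orange [618.91  360.277] [608 350  22  22 177] [ 0.306 -0.657  0.034]
top blue [287.89  222.811] [277 200  20  34 228] [0.636 0.109 0.034]
top blue [259.817 232.81 ] [247 211  22  34 273] [0.612 0.173 0.034]
top blue [ 38.031 377.166] [   0  356   58   45 1021] [0.273 0.683 0.034]
top blue [612.135 451.684] [ 591  424   49   56 1381] [ 0.097 -0.63   0.034]
top yellow [389.527 222.123] [361 203  61  35 594] [ 0.637 -0.125  0.034]
scene orange [226.274 284.231] [220 275  13  19 117] [ 0.471 -0.124  0.034]
scene orange [184.82  309.662] [177 299  16  21 133] [ 0.476 -0.213  0.034]
scene orange [202.566 307.484] [195 298  15  19 122] [ 0.491 -0.184  0.034]
scene orange [107.31  362.141] [ 82 346  52  33 525] [ 0.494 -0.369  0.034]
scene blue [453.845  41.384] [ 376    0  164   93 6262] [0.161 0.707 0.034]
scene blue [391.46  279.934] [ 369  239   49   75 1435] [0.64  0.14  0.034]
scene yellow [12.13  29.908] [   0    0   35   57 1260] [-0.509 -0.203  0.034]
scene yellow [271.773 367.385] [ 228  328   86   69 1388] [ 0.664 -0.14   0.034]
jigcorn [[ 0.531  0.147  0.03 ]
 [ 0.445  0.146  0.03 ]
 [ 0.431 -0.249  0.03 ]
 [ 0.516 -0.24   0.03 ]]
scr [[ 0.528 -0.3    0.024]
 [ 0.529 -0.434  0.024]
 [ 0.478 -0.431  0.024]
 [ 0.479 -0.297  0.024]]
```

View pics/c1.png

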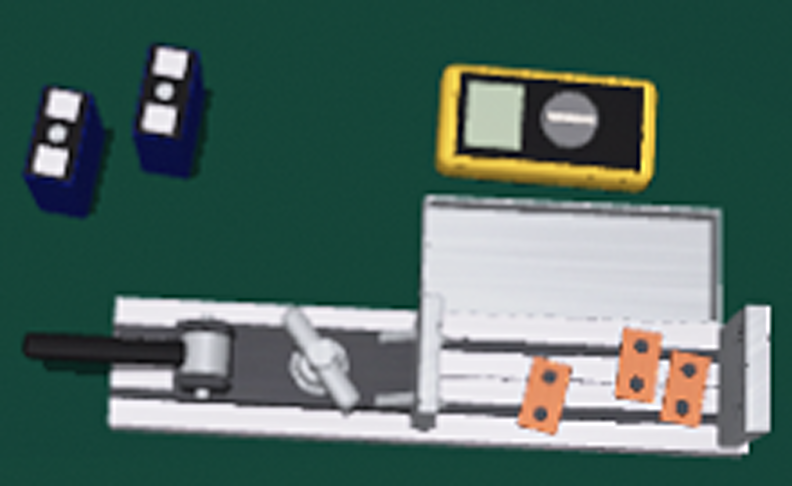

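Two cells and three links are there. The jig's long axis is nearly along world y (yaw about -0.035), with its origin near (0.481,-0.043). The nut stands at about 2.1 rad. I'll move above the jig's tail, turn the tool's y along jig x and measure from there.

```bash
R='[0,0,1.18,-0.37,-0.13,0.0,0.085]'; python3 jog.py '[[0,0,1.18,-0.37,-0.13,0.0,0.085],[0,0,1.18,-0.37,-0.13,0.0,0.085],[0,0,1.18,-0.37,-0.13,0.0,0.085],[0,0,1.18,-0.37,-0.13,0.0,0.085],[0,0,1.18,-0.37,-0.13,0.0,0.085],[0,0,1.18,-0.37,-0.13,0.0,0.085],[0,0,1.18,-0.37,-0.13,0.0,0.085],[0,0,1.18,-0.37,-0.13,0.0,0.085],[0,0,1.18,-0.37,-0.13,0.0,0.085]]'
python3 - <<'E'
from h import *
o=bot.get_obs();print(o['joint_pos'],o['clock'])
c=cal('wrist');np.savez('pics/w1.npz',**c);snap('wrist','w1.png')
E
```

```text
clock: 1.27
eef_pos: [0.4881, 0.1866, 0.2311]
tool_rot: [0.717, 0.697, -0.0, -0.0]
ft_force: [-0.8, 1.3, -1.0]
grip_width: 0.0848
grasp_force: 0.0
[3.64816515e-01 2.86288369e-01 6.55077543e-02 1.35101988e+00
 5.87749716e-04 1.96501680e+00] 1.275
```

View pics/w1.png

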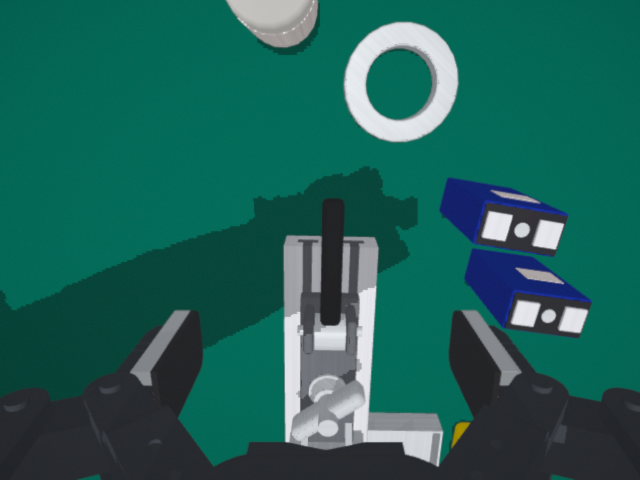

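The wrist view shows the bed's +y end corners at (285,237) and (377,237), the lever bar from (333,200) to (331,323) and the nut wings at (300,430)-(362,390). The cell terminals are at (497,226)/(548,235) and (523,311)/(573,320). I'll triangulate these with the top view.

```bash
cat >> h.py <<'E'
def blob(im,x,y,r,lo=(0,0,170),hi=(180,60,255)):
    """centroid of the mask component nearest (x,y) within r"""
    h=cv2.inRange(cv2.cvtColor(im,cv2.COLOR_BGR2HSV),lo,hi); y0,x0=int(max(y-r,0)),int(max(x-r,0))
    n,_,st,ce=cv2.connectedComponentsWithStats(h[y0:int(y+r)+1,x0:int(x+r)+1])
    if n<2: return None
    k=1+np.argmin(np.linalg.norm(ce[1:]+[x0,y0]-[x,y],axis=1)-0.02*np.minimum(st[1:,4],50)); return ce[k]+[x0,y0]
E
python3 - <<'E'
from h import *
np.set_printoptions(precision=4,suppress=True)
w=dict(np.load('pics/w1.npz'));t=cal('top');s=cal('scene')
iw=cv2.imread('pics/w1.png');it=cv2.imread('pics/top0.png')
print(s['t'],t['t'])
for nm,wn,wf,tn,tf in(('A',(523,311),(573,320),(284.2,218),(287.8,202.2)),('B',(497,226),(548,235),(253.9,229.7),(257.8,213.9))):
    P=[]
    for a,b in((wn,tn),(wf,tf)):
        a2=blob(iw,*a,16);b2=blob(it,*b,7); p=tri([w,t],[a2,b2]);P.append(p);print(nm,a2,b2,p,onz(w,a2,.097)[0])
    Q=[onz(w,blob(iw,*a,16),.097)[0] for a in(wn,wf)]
    d=Q[1]-Q[0];print('centre',(Q[0]+Q[1])/2,'sep',np.linalg.norm(d),'xyaw',np.arctan2(d[1],d[0]))
print('bed corners',onz(w,[[285,237],[377,237]],.03), 'left edge',onz(w,[[285,240],[288,440]],.03),'right',onz(w,[[377,240],[368,410]],.03))
print('tray corner', onz(w,[[440,415]],.026), onz(w,[[368,413]],.03))
print('lever tip top',onz(w,[[323,200],[344,200],[321,323],[341,323]],.078))
print('nut',onz(w,[[295,435],[360,390],[328,411]],.087))
print('lever tri',tri([w,t],[[333,199],[247.3,281]]))
E
```

```text
[-0.3492 -0.2897  1.4444] [0.0414 0.5887 1.2194]
A [525.3124 313.281 ] [283.8475 217.5254] [0.6293 0.1143 0.0985] [0.6289 0.1133 0.097 ]
A [572.8646 319.6499] [287.0357 202.0714] [0.6649 0.1077 0.0977] [0.6642 0.1069 0.097 ]
centre [0.6466 0.1101 0.097 ] sep 0.03591699275826401 xyaw -0.17717898989038827
B [496.81   225.7912] [253.7458 229.2203] [0.6032 0.1798 0.098 ] [0.6024 0.1792 0.097 ]
B [547.8129 234.1839] [257.2069 213.7069] [0.6386 0.1729 0.0976] [0.6377 0.1723 0.097 ]
centre [0.6201 0.1758 0.097 ] sep 0.03597552029402526 xyaw -0.19354811654794843
bed corners [[0.4529 0.1549 0.03  ]
 [0.5299 0.1527 0.03  ]] left edge [[ 0.4527  0.1523  0.03  ]
 [ 0.4436 -0.0546  0.03  ]] right [[ 0.5299  0.15    0.03  ]
 [ 0.5224 -0.0212  0.03  ]]
tray corner [[ 0.5932 -0.0327  0.026 ]] [[ 0.5224 -0.0247  0.03  ]]
lever tip top [[0.4863 0.196  0.078 ]
 [0.501  0.1956 0.078 ]
 [0.4817 0.0998 0.078 ]
 [0.4971 0.0993 0.078 ]]
nut [[0.4573 0.0027 0.087 ]
 [0.5107 0.0448 0.087 ]
 [0.485  0.0257 0.087 ]]
lever tri [0.4939 0.195  0.0718]
```

```bash
python3 - <<'E'
from h import *
np.set_printoptions(precision=4,suppress=True)
t=cal('top');s=cal('scene')
cr=lambda *p:np.array(p)/3.6+[240,185]
print('tray far',onz(t,cr((424,196),(720,208)),.026),'junction',onz(t,cr((424,312)),.03))
print('bed L',onz(t,cr((108,424),(117,296)),.03),'near right',onz(t,cr((748,449)),.03))
print('wall top',onz(t,cr((747,307),(770,307),(745,432),(769,432)),.115))
print('stop top',onz(t,cr((422,293),(441,293),(417,410),(436,410)),.115))
print('nut',onz(t,cr((290,312),(350,408)),.087))
a=np.array([.4830,-.0360]);u=np.array([.999,-.044]);v=np.array([.044,.999])
J=lambda x,y,z:np.r_[a+u*x+v*y,z]
for n,q in(('trayc',(.116,-.003,.026)),('trayc2',(.116,-.192,.026)),('wallfaceR',(.038,-.19,.115)),('wallfaceL',(-.038,-.19,.115)),('bedend',(.04,.19,.03)),('bedend2',(-.04,.19,.03))):
    p=proj(t,J(*q))[0];print(n,J(*q),p,(p-[240,185])*3.6,proj(s,J(*q))[0])
im=cv2.imread('pics/scene0.png')
cv2.imwrite('pics/s1.png',cv2.resize(im[200:400,145:395],None,fx=3,fy=3,interpolation=cv2.INTER_CUBIC))
E
```

```text
tray far [[ 0.598  -0.0512  0.026 ]
 [ 0.5896 -0.2416  0.026 ]] junction [[ 0.5222 -0.0496  0.03  ]]
bed L [[0.4519 0.1479 0.03  ]
 [0.5329 0.1434 0.03  ]] near right [[ 0.434  -0.2514  0.03  ]]
wall top [[ 0.5087 -0.2357  0.115 ]
 [ 0.5086 -0.2496  0.115 ]
 [ 0.4344 -0.231   0.115 ]
 [ 0.4343 -0.2453  0.115 ]]
stop top [[ 0.5182 -0.0428  0.115 ]
 [ 0.5181 -0.054   0.115 ]
 [ 0.449  -0.0388  0.115 ]
 [ 0.4489 -0.0498  0.115 ]]
nut [[ 0.5121  0.0347  0.087 ]
 [ 0.4541 -0.0007  0.087 ]]
trayc [ 0.5988 -0.0441  0.026 ] [354.7031 239.1479] [412.9313 194.9326] [298.2397 314.462 ]
trayc2 [ 0.5904 -0.2329  0.026 ] [436.2737 242.4504] [706.5853 206.8214] [204.5346 364.9241]
wallfaceR [ 0.5126 -0.2275  0.115 ] [443.6324 268.5226] [733.0765 300.6813] [177.1368 306.0221]
wallfaceL [ 0.4367 -0.2241  0.115 ] [443.7068 303.985 ] [733.3444 428.346 ] [159.5671 273.8259]
bedend [0.5313 0.1521 0.03  ] [268.6686 267.8978] [103.207  298.4321] [362.7761 240.0301]
bedend2 [0.4514 0.1556 0.03  ] [266.5605 302.995 ] [ 95.6177 424.7821] [341.3268 213.2397]
```

View pics/s1.png

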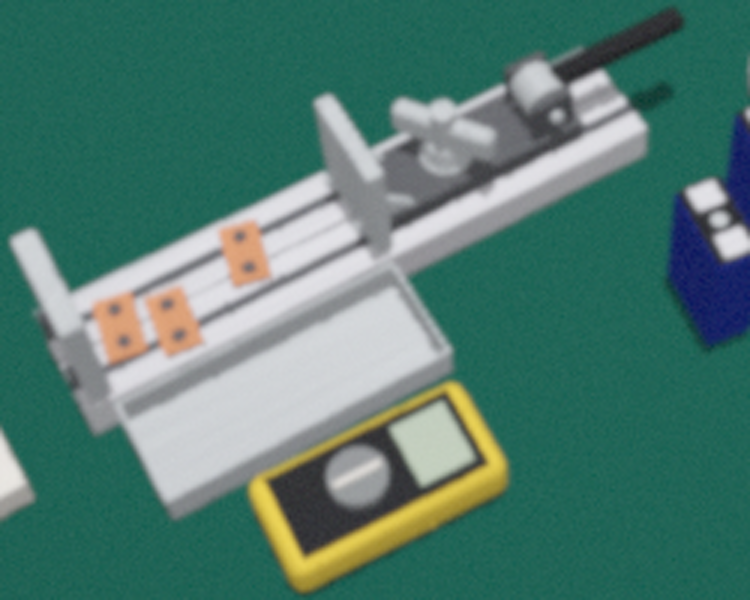

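The +y end face of the bed is visible in the wrist view, which explains the 7 mm disagreement. The jig's origin is at about (0.4833,-0.0433) with yaw -0.0445. The stop's gap is about 0.181 and the lever tip is at about (0.493,0.1825,0.072). Next I pinch the lever.

```bash
python3 jog.py '[[0,0,0.016,-0.004,0.005,0.05,0.085],[0,0,0.016,-0.004,0.005,0.1,0.085],[0,0,0.016,-0.004,0.005,0.15,0.085],[0,0,0.016,-0.004,0.005,0.178,0.085],[0,0,0.016,-0.004,0.005,0.178,0.085]]'
python3 jog.py '[[0,0,0,0,0,0,0.01],[0,0,0,0,0,0,0.01],[0,0,0,0,0,0,0.01],[0,0,0,0,0,0,0.01],[0,0,0,0,0,0,0.01],[0,0,0,0,0,0,0.01]]'
```

```text
clock: 1.95
eef_pos: [0.491, 0.182, 0.0513]
tool_rot: [0.723, 0.691, -0.003, -0.001]
ft_force: [0.3, 0.0, -0.1]
grip_width: 0.0849
grasp_force: 0.0
clock: 2.7
eef_pos: [0.4938, 0.1819, 0.0537]
tool_rot: [0.724, 0.69, 0.0, -0.0]
ft_force: [-3.6, 2.6, 3.9]
grip_width: 0.0149
grasp_force: 59.4
```

```bash
python3 jog.py '[[0,0,0,-0.001,0,-0.009,0.01],[0,0,0,-0.003,0,-0.019,0.01],[0,0,0,-0.006,0,-0.028,0.01],[0,0,0,-0.010,0,-0.037,0.01],[0,0,0,-0.015,0,-0.045,0.01],[0,0,0,-0.020,0,-0.053,0.01],[0,0,0,-0.026,0,-0.060,0.01],[0,0,0,-0.033,0,-0.066,0.01]]'
python3 jog.py '[[0,0,0,-0.008,0,-0.006,0.01],[0,0,0,-0.016,0,-0.011,0.01],[0,0,0,-0.025,0,-0.015,0.01],[0,0,0,-0.035,0,-0.019,0.01],[0,0,0,-0.037,0,-0.020,0.01],[0,0,0,-0.037,0,-0.020,0.01]]'
```

```text
clock: 3.7
eef_pos: [0.4919, 0.1482, 0.1194]
tool_rot: [0.724, 0.69, -0.0, -0.001]
ft_force: [-3.3, 4.2, -10.3]
grip_width: 0.0148
grasp_force: 58.6
clock: 4.45
eef_pos: [0.4902, 0.1116, 0.1394]
tool_rot: [0.724, 0.69, 0.0, -0.001]
ft_force: [-3.0, 4.1, -9.9]
grip_width: 0.0146
grasp_force: 58.6
```

```bash
python3 jog.py '[[0,0,0,0,0,0,0.06],[0,0,0,0,0,0,0.085],[0,0,0,0,0,0,0.085],[0,0,0,0,0,-0.06,0.085],[0,0,0,0,0,-0.12,0.085]]'
python3 jog.py '[[0,0,0,-0.06,0,0,0.085],[0,0,0,-0.12,0.01,0,0.085],[0,0,0,-0.18,0.012,0,0.085],[0,0,0,-0.24,0.016,0,0.085],[0,0,0,-0.3,0.02,0,0.085],[0,0,0,-0.36,0.025,0,0.085],[0,0,0,-0.42,0.03,0,0.085],[0,0,0,-0.46,0.033,0,0.085],[0,0,0,-0.46,0.033,0,0.085]]'
python3 - <<'E'
from h import *
c=cal('wrist');np.savez('pics/w2.npz',**c);snap('wrist','w2.png');snap('top','top2.png')
a=cv2.imread('pics/w2.png');b=cv2.imread('pics/top2.png')[185:320,240:560]
b=cv2.resize(b,(640,270),interpolation=cv2.INTER_CUBIC)
v=np.vstack([a,b]);cv2.imwrite('pics/v2.png',cv2.resize(v,(512,600)))
E
```

```text
clock: 5.08
eef_pos: [0.4907, 0.1111, 0.2608]
tool_rot: [0.724, 0.69, -0.0, 0.0]
ft_force: [1.4, 0.4, 0.8]
grip_width: 0.0848
grasp_force: 0.0
clock: 6.2
eef_pos: [0.5011, -0.3531, 0.2589]
tool_rot: [0.725, 0.688, -0.0, 0.001]
ft_force: [-0.2, 0.5, -0.6]
grip_width: 0.0852
grasp_force: 0.0
```

View pics/v2.png

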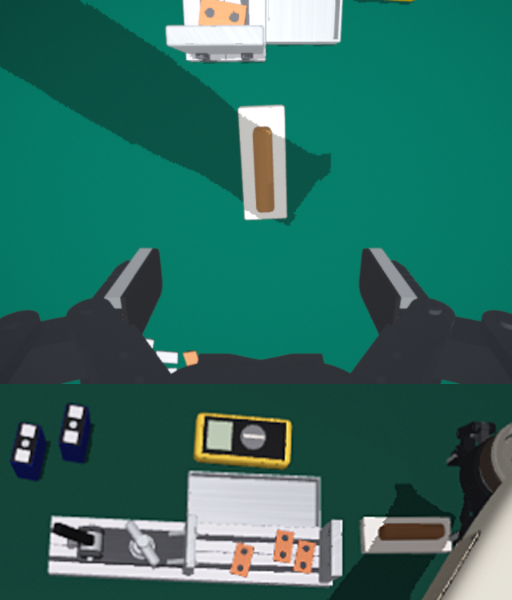

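The lever is open. The scraper's grip is at about (329,210) in the wrist image. I'll measure it by mask.

```bash
python3 - <<'E'
from h import *
np.set_printoptions(precision=4,suppress=True)
w=dict(np.load('pics/w2.npz'));t=cal('top')
P=[]
for f,c,(x0,x1,y0,y1) in(('w2',w,(280,380,130,290)),('top2',t,(460,525,262,295))):
    im=cv2.imread(f'pics/{f}.png');h=cv2.cvtColor(im,cv2.COLOR_BGR2HSV)
    m=cv2.inRange(h,(2,90,50),(20,255,255))*0;m[y0:y1,x0:x1]=cv2.inRange(h,(2,90,50),(20,255,255))[y0:y1,x0:x1]
    k=max(cv2.findContours(m,0,2)[0],key=cv2.contourArea);r=cv2.minAreaRect(k);B=cv2.boxPoints(r);G=onz(c,B,.058)
    print(f,r,G.mean(0),[np.linalg.norm(G[i]-G[(i+1)%4]) for i in range(2)])
    e=[G[1]-G[0],G[2]-G[1]];d=max(e,key=np.linalg.norm);print('yaw from y',-np.arctan(d[0]/d[1]));P.append(r[0])
print(tri([w,t],P))
# white block corners in wrist: white mask rect
im=cv2.imread('pics/w2.png');h=cv2.cvtColor(im,cv2.COLOR_BGR2HSV);g=cv2.inRange(h,(0,0,90),(180,90,255));z=g*0;z[110:300,280:380]=g[110:300,280:380]
k=max(cv2.findContours(z,0,2)[0],key=cv2.contourArea);r=cv2.minAreaRect(k);print(r,onz(w,cv2.boxPoints(r),.018),onz(w,[r[0]],.02))
# links
for f,c in(('w2',w),):
    m=cv2.inRange(cv2.cvtColor(cv2.imread('pics/w2.png'),cv2.COLOR_BGR2HSV),(3,110,120),(16,255,255))[:60]
    for k in cv2.findContours(m,0,2)[0]:
        if cv2.contourArea(k)>200: print('link',cv2.minAreaRect(k),onz(c,cv2.boxPoints(cv2.minAreaRect(k)),.034))
E
```

```text
w2 ((328.8834533691406, 211.50389099121094), (105.47474670410156, 23.12049102783203), 88.09085083007812) [ 0.5032 -0.3658  0.058 ] [np.float64(0.018320767834658105), np.float64(0.08928902238308245)]
yaw from y -0.010187299563914905
top2 ((497.0, 276.5), (9.0, 40.0), 90.0) [ 0.504 -0.362  0.058] [np.float64(0.09348830635449032), np.float64(0.020647511819549116)]
yaw from y -0.009535552027404309
[ 0.5037 -0.363   0.0578]
((328.8202819824219, 202.5072021484375), (142.6459503173828, 58.992828369140625), 87.70938873291016) [[ 0.4785 -0.3019  0.018 ]
 [ 0.5298 -0.3026  0.018 ]
 [ 0.5309 -0.436   0.018 ]
 [ 0.4743 -0.4354  0.018 ]] [[ 0.5034 -0.3653  0.02  ]]
link ((278.0, 15.0), (30.0, 58.0), 90.0) [[ 0.4502 -0.1995  0.034 ]
 [ 0.4948 -0.2019  0.034 ]
 [ 0.4934 -0.2232  0.034 ]
 [ 0.448  -0.2207  0.034 ]]
```

```bash
python3 jog.py '[[0,0,-0.035,-0.012,0.003,0.06,0.085],[0,0,-0.035,-0.012,0.003,0.12,0.085],[0,0,-0.035,-0.012,0.003,0.18,0.085],[0,0,-0.035,-0.012,0.003,0.215,0.085],[0,0,-0.035,-0.012,0.003,0.229,0.085],[0,0,-0.035,-0.012,0.003,0.229,0.085]]'
python3 jog.py '[[0,0,0,0,0,0,0.01],[0,0,0,0,0,0,0.01],[0,0,0,0,0,0,0.01],[0,0,0,0,0,0,0.01],[0,0,0,0,0,0,0.01],[0,0,0,0,0,0,0.01]]'
python3 jog.py '[[0,0,0,0,0,-0.03,0.01],[0,0,0,0,0,-0.06,0.01],[0,0,0,0,0,-0.12,0.01],[0,0,0,0,0,-0.15,0.01],[0,0,0,0,0,-0.15,0.01]]'
```

```text
clock: 7.05
eef_pos: [0.5044, -0.3608, 0.0306]
tool_rot: [0.711, 0.703, -0.0, -0.0]
ft_force: [-0.2, 0.0, 1.2]
grip_width: 0.0848
grasp_force: 0.0
clock: 7.8
eef_pos: [0.5044, -0.3621, 0.0312]
tool_rot: [0.712, 0.702, 0.0, 0.001]
ft_force: [-0.8, -0.2, 5.9]
grip_width: 0.0189
grasp_force: 60.0
clock: 8.43
eef_pos: [0.5053, -0.3625, 0.1824]
tool_rot: [0.712, 0.702, 0.0, 0.002]
ft_force: [-0.9, -0.1, -3.0]
grip_width: 0.0191
grasp_force: 59.4
```

```bash
python3 jog.py '[[0,0,0.03,0.0,-0.06,0,0.01],[0,0,0.03,0.05,-0.09,0,0.01],[0,0,0.03,0.1,-0.115,0,0.01],[0,0,0.03,0.16,-0.115,0,0.01],[0,0,0.03,0.205,-0.115,0,0.01],[0,0,0.03,0.205,-0.115,0,0.01],[0,0,0.03,0.205,-0.115,0,0.01]]'
python3 jog.py '[[0,0,0,0,0,0.05,0.01],[0,0,0,0,0,0.08,0.01],[0,0,0,0,0,0.08,0.01]]'
python3 - <<'E'
from h import *
c=cal('wrist');np.savez('pics/w3.npz',**c);snap('wrist','w3.png')
E
```

```text
clock: 9.3
eef_pos: [0.3909, -0.1551, 0.1787]
tool_rot: [0.722, 0.692, -0.001, -0.001]
ft_force: [-0.0, 0.0, -2.1]
grip_width: 0.0189
grasp_force: 59.9
clock: 9.68
eef_pos: [0.389, -0.1553, 0.0975]
tool_rot: [0.723, 0.691, -0.002, -0.003]
ft_force: [-0.2, -0.4, -1.9]
grip_width: 0.019
grasp_force: 59.8
```

View pics/w3.png

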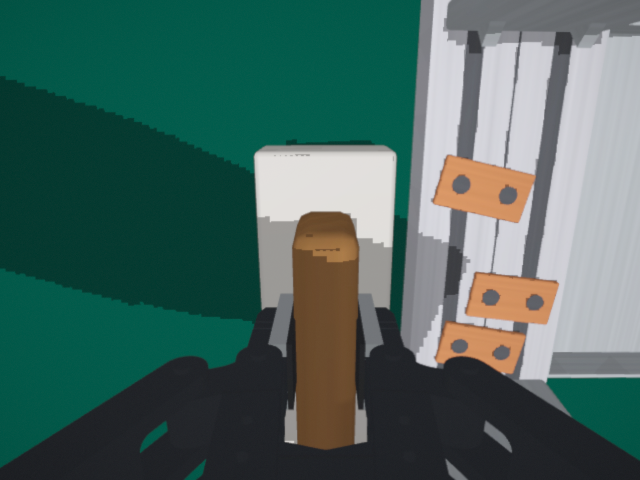

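The scraper hangs straight at (325,230) and the links are at (484,190), (512,298) and (481,350). I'll check the scraper's +y end, the links and the wall in jig axes.

```bash
cat >> h.py <<'E'
O=np.array([.4833,-.0433]);psi=-.0445
def toj(p): # world->jig
    d=np.atleast_2d(p)[:,:2]-O; c,s=np.cos(psi),np.sin(psi); return np.c_[d@[c,s],d@[-s,c]]
def tow(x,y):
    c,s=np.cos(psi),np.sin(psi); return O+[c*x-s*y,s*x+c*y]
E
python3 - <<'E'
from h import *
np.set_printoptions(precision=4,suppress=True)
w=dict(np.load('pics/w3.npz'));o=bot.get_obs();z=o['eef_pos'][2]-.0312
print('scr end',toj(onz(w,[[258,152],[393,152]],z+.022)),'tcp',toj(o['eef_pos']),z)
print('links hi/lo',toj(onz(w,[[450,156],[533,176],[434,203],[522,221],[480,273],[548,322],[440,323],[515,374]],.034)))
print('bed edge',toj(onz(w,[[427,20],[412,300]],.03)),'wall',toj(onz(w,[[540,380]],.03)))
E
```

```text
scr end [[-0.1127 -0.058 ]
 [-0.0663 -0.058 ]] tcp [[-0.0876 -0.1165]] 0.06804861764594955
links hi/lo [[-0.0308 -0.0657]
 [ 0.0101 -0.0751]
 [-0.0368 -0.0885]
 [ 0.0077 -0.0975]
 [-0.0104 -0.1252]
 [ 0.0293 -0.1535]
 [-0.0287 -0.1539]
 [ 0.0158 -0.1858]]
bed edge [[-0.0447 -0.0061]
 [-0.0437 -0.1424]] wall [[ 0.0328 -0.1927]]
```

```bash
python3 jog.py '[[0,0,0,0.002,0,0.02,0.01],[0,0,0,0.002,0,0.035,0.01],[0,0,0,0.002,0,0.035,0.01],[0,0,0,0.002,0,0.035,0.01]]'
```

```text
clock: 10.22
eef_pos: [0.393, -0.154, 0.0666]
tool_rot: [0.722, 0.692, 0.001, 0.001]
ft_force: [-0.2, -0.5, -2.2]
grip_width: 0.0193
grasp_force: 59.9
```

```bash
python3 jog.py '[[0,0,0,0,0,0.0045,0.01],[0,0,0,0,0,0.0045,0.01],[0,0,0,0,0,0.0045,0.01]]'
python3 jog.py '[[0,0,0,0,0.01,0,0.01],[0,0,0,0,0.02,0,0.01],[0,0,0,0,0.03,0,0.01],[0,0,0,0,0.04,0,0.01],[0,0,0,0,0.05,0,0.01],[0,0,0,0,0.06,0,0.01],[0,0,0,0,0.065,0,0.01]]'
```

```text
clock: 10.6
eef_pos: [0.3918, -0.1532, 0.0609]
tool_rot: [0.722, 0.692, 0.0, 0.0]
ft_force: [0.2, 0.5, -1.8]
grip_width: 0.0191
grasp_force: 59.9
clock: 11.48
eef_pos: [0.4569, -0.1561, 0.0612]
tool_rot: [0.722, 0.692, -0.001, -0.0]
ft_force: [-7.5, 0.9, 10.2]
grip_width: 0.0192
grasp_force: 61.6
```

```bash
python3 jog.py '[[0,0,0,0,0.01,0,0.01],[0,0,0,0,0.02,0,0.01],[0,0,0,0,0.03,0,0.01],[0,0,0,0,0.04,0,0.01],[0,0,0,0,0.05,0,0.01],[0,0,0,0,0.055,0,0.01],[0,0,0,0,0.055,0,0.01]]'
python3 - <<'E'
from h import *
w=cal('wrist');np.savez('pics/w4.npz',**w);a=snap('wrist','w4.png')
b=snap('top','top4.png');s=snap('scene','s4.png')
c=np.vstack([cv2.resize(b[225:320,340:460],(480,380)),])
v=np.hstack([cv2.resize(b[225:325,335:465],(400,308)),cv2.resize(s[240:380,140:320],(396,308))])
cv2.imwrite('pics/v4.png',cv2.cvtColor(np.vstack([v,cv2.resize(a[:,200:],(400,292)) if 0 else np.hstack([cv2.resize(a,(389,292)),np.zeros((292,407,3),np.uint8)])]),cv2.COLOR_RGB2BGR))
E
```

```text
clock: 12.35
eef_pos: [0.5122, -0.1584, 0.0612]
tool_rot: [0.722, 0.692, -0.0, 0.0]
ft_force: [-2.7, -0.5, 4.7]
grip_width: 0.0187
grasp_force: 61.0
```

View pics/v4.png

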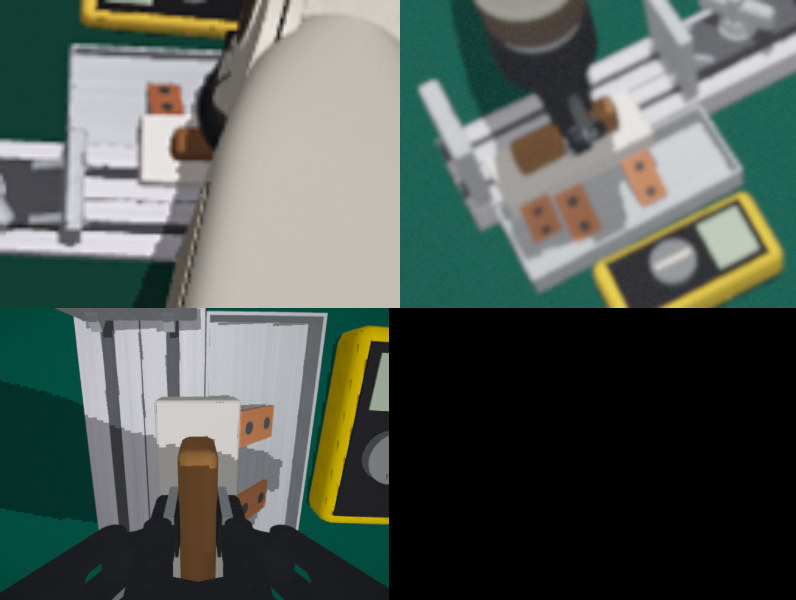

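All three links seem to be in the tray; I'll confirm once the view is clear. The scraper goes back to the mat.

```bash
python3 jog.py '[[0,0,0,0,0,-0.06,0.01],[0,0,0,0,0,-0.12,0.01],[0,0,0,-0.06,0,-0.12,0.01],[0,0,0,-0.12,0,-0.12,0.01],[0,0,0,-0.18,0,-0.12,0.01],[0,0,0,-0.215,0,-0.12,0.01],[0,0,0,-0.215,0,-0.12,0.01],[0,0,0,-0.215,0,-0.12,0.01]]'
python3 jog.py '[[0,0,0,0,0,0.05,0.01],[0,0,0,0,0,0.1,0.01],[0,0,0,0,0,0.13,0.01],[0,0,0,0,0,0.145,0.01],[0,0,0,0,0,0.145,0.01]]'
python3 - <<'E'
from h import *
b=snap('top','top5.png');s=snap('scene','s5.png');print(bot.get_obs()['eef_pos'])
v=np.hstack([cv2.resize(b[225:325,335:465],(400,308)),cv2.resize(s[250:380,140:310],(396,308))])
cv2.imwrite('pics/v5.png',cv2.cvtColor(v,cv2.COLOR_RGB2BGR))
E
```

```text
clock: 13.5
eef_pos: [0.5024, -0.3726, 0.1797]
tool_rot: [0.722, 0.692, 0.0, -0.001]
ft_force: [-0.0, -0.7, -2.1]
grip_width: 0.019
grasp_force: 60.1
clock: 14.12
eef_pos: [0.5024, -0.3719, 0.0351]
tool_rot: [0.722, 0.692, -0.0, -0.001]
ft_force: [-0.3, 0.8, -2.6]
grip_width: 0.0198
grasp_force: 60.1
[ 0.5037269  -0.37341165  0.03739453]
```

View pics/v5.png

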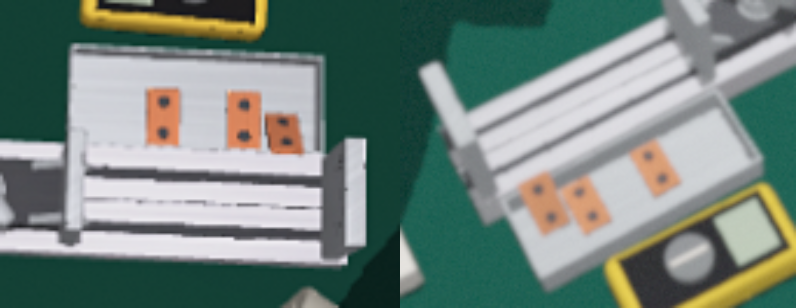

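The right-hand link looks as if it leans on the tray's bed-side wall. I'll set the scraper down and triangulate that link's two holes.

```bash
python3 jog.py '[[0,0,0,0,0,0.006,0.01],[0,0,0,0,0,0.006,0.01],[0,0,0,0,0,0.006,0.01]]'
python3 - <<'E'
from h import *
t,s=cal('top'),cal('scene')
for nm,a,b in(('far',(427,264.3),(203.5,341.1)),('near',(428.6,272.7),(198.8,329.7)),('l2far',(335+245/3.077,225+105/3.08),(140+192/2.33,250+216/2.37)),('l2near',(335+245/3.077,225+136/3.08),(140+182/2.33,250+191/2.37))):
    p=tri([t,s],[a,b]);print(nm,p,toj(p))
E
```

```text
clock: 14.6
eef_pos: [0.5036, -0.374, 0.0312]
tool_rot: [0.722, 0.692, 0.0, 0.002]
ft_force: [1.3, -0.9, 1.0]
grip_width: 0.0187
grasp_force: 60.7
far [ 0.54159801 -0.21177588  0.01295749] [[ 0.065735   -0.16571569]]
near [ 0.52078794 -0.21091571  0.02275003] [[ 0.04490727 -0.16578212]]
l2far [ 0.55615225 -0.18367891  0.00442187] [[ 0.07902493 -0.13699909]]
l2near [ 0.5326433  -0.18132322  0.00544616] [[ 0.05543446 -0.13569153]]
```

```bash
python3 jog.py '[[0,0,0,0,0,0,0.05],[0,0,0,0,0,0,0.085],[0,0,0,0,0,0,0.085],[0,0,0,0,0,-0.06,0.085],[0,0,0,0,0,-0.12,0.085],[0,0,0,0,0,-0.18,0.085],[0,0,0,0,0,-0.2,0.085]]'
python3 jog.py '[[0,0,0.136,0.06,0.015,0,0.085],[0,0,0.136,0.12,0.03,0,0.085],[0,0,0.136,0.18,0.045,0,0.085],[0,0,0.136,0.24,0.06,0,0.085],[0,0,0.136,0.3,0.075,0,0.085],[0,0,0.136,0.36,0.09,0,0.085],[0,0,0.136,0.42,0.105,0,0.085],[0,0,0.136,0.48,0.12,0,0.085],[0,0,0.136,0.488,0.1215,0,0.085],[0,0,0.136,0.488,0.1215,0,0.085]]'
python3 - <<'E'
from h import *
np.set_printoptions(precision=4,suppress=True)
w=cal('wrist');snap('wrist','w6.png');iw=cv2.imread('pics/w6.png')
o=bot.get_obs();print(o['eef_pos'],o['joint_pos'])
g=cv2.inRange(cv2.cvtColor(iw,cv2.COLOR_BGR2HSV),(0,0,170),(180,60,255))
n,_,st,ce=cv2.connectedComponentsWithStats(g)
for k in range(1,n):
    if 100<st[k,4]<3000: print(ce[k],st[k,2:],onz(w,ce[k],.097)[0])
t=cal('top');it=snap('top','top6.png')
E
```

```text
clock: 15.48
eef_pos: [0.504, -0.3743, 0.2352]
tool_rot: [0.722, 0.692, 0.001, 0.004]
ft_force: [0.3, -0.7, 0.0]
grip_width: 0.0852
grasp_force: 0.0
clock: 16.73
eef_pos: [0.6445, 0.1097, 0.2292]
tool_rot: [0.767, 0.642, -0.001, -0.0]
ft_force: [-0.7, -0.5, 0.9]
grip_width: 0.0853
grasp_force: 0.0
[0.6445 0.1086 0.2295] [ 0.1672  0.5628  0.4822  1.4912 -0.0006  1.9171]
[239.6303 125.5852] [ 28  31 798] [0.6027 0.1792 0.097 ]
[297.6013 126.6962] [ 26  31 790] [0.638  0.1721 0.097 ]
[268.8037 126.0888] [ 16  17 214] [0.6204 0.1757 0.097 ]
[176.0692 209.3433] [  31   56 1069] [0.549  0.1346 0.097 ]
[136.3934 209.9758] [  50   52 1571] [0.5229 0.1389 0.097 ]
[100.943  220.8099] [  32   64 1052] [0.4972 0.136  0.097 ]
[295.5796 218.302 ] [ 12  26 245] [0.6252 0.1147 0.097 ]
[308.1571 219.0238] [ 10  25 210] [0.6333 0.1128 0.097 ]
[350.3234 219.0213] [ 11  25 235] [0.6607 0.1079 0.097 ]
[362.7184 219.1068] [ 10  24 206] [0.6687 0.1064 0.097 ]
[192.6609 397.6954] [  9  31 174] [ 0.5201 -0.0098  0.097 ]
[367.7382 411.4949] [  46   34 1360] [ 0.6495 -0.0455  0.097 ]
[210.5616 447.4645] [ 20  41 422] [ 0.5213 -0.058   0.097 ]
```

```bash
python3 jog.py '[[0,0,0,0.002,0.002,0.06,0.085],[0,0,0,0.002,0.002,0.11,0.085],[0,0,0,0.002,0.002,0.15,0.085],[0,0,0,0.002,0.002,0.173,0.085],[0,0,0,0.002,0.002,0.173,0.085]]'
python3 jog.py '[[0,0,0,0,0,0,0.05],[0,0,0,0,0,0,0.05],[0,0,0,0,0,0,0.05],[0,0,0,0,0,0,0.05]]'
python3 jog.py '[[0,0,0,0,0,-0.03,0.05],[0,0,0,0,0,-0.08,0.05],[0,0,0,0,0,-0.13,0.05],[0,0,0,0,0,-0.16,0.05],[0,0,0,0,0,-0.16,0.05]]'
python3 - <<'E'
from h import *
p=tow(0,-.172);o=bot.get_obs();print(p,o['eef_pos'],togo([*p,.2]))
E
```

```text
clock: 17.45
eef_pos: [0.6451, 0.1083, 0.0547]
tool_rot: [0.768, 0.64, -0.002, -0.001]
ft_force: [0.2, 0.5, 0.3]
grip_width: 0.0852
grasp_force: 0.0
clock: 17.95
eef_pos: [0.6484, 0.1106, 0.0592]
tool_rot: [0.768, 0.641, 0.001, 0.001]
ft_force: [-1.8, -0.2, 7.2]
grip_width: 0.0594
grasp_force: 66.1
clock: 18.58
eef_pos: [0.6488, 0.1112, 0.2197]
tool_rot: [0.767, 0.641, 0.003, 0.002]
ft_force: [0.2, 1.1, -4.3]
grip_width: 0.0593
grasp_force: 66.5
[ 0.47564853 -0.21512973] [0.64876339 0.11122491 0.21974644] [-0.35197472 -0.11244718  0.01831534]
```

```bash
python3 jog.py '[[0,0,-0.133,-0.055,-0.0176,0,0.05],[0,0,-0.133,-0.11,-0.035,0,0.05],[0,0,-0.133,-0.165,-0.053,0,0.05],[0,0,-0.133,-0.22,-0.07,0,0.05],[0,0,-0.133,-0.275,-0.088,0,0.05],[0,0,-0.133,-0.33,-0.106,0,0.05],[0,0,-0.133,-0.35,-0.112,0,0.05],[0,0,-0.133,-0.35,-0.112,0,0.05],[0,0,-0.133,-0.35,-0.112,0,0.05]]'
python3 - <<'E'
from h import *
p=tow(0,-.170);o=bot.get_obs();print(p,o['eef_pos'],o['tool_rot'],togo([*p,.089]),toj(o['eef_pos']))
w=cal('wrist');np.savez('pics/w7.npz',**w);snap('wrist','w7.png')
E
```

```text
clock: 19.7
eef_pos: [0.4741, -0.2128, 0.2152]
tool_rot: [0.723, 0.691, -0.0, -0.001]
ft_force: [1.1, 1.0, -3.0]
grip_width: 0.0588
grasp_force: 66.7
[ 0.4757375  -0.21313171] [ 0.47412078 -0.21284342  0.21523916] [ 7.23068757e-01  6.90774670e-01 -2.46199236e-04 -1.36613357e-03] [-0.00040748  0.00192052  0.12623457] [[-0.00162794 -0.16978392]]
```

View pics/w7.png

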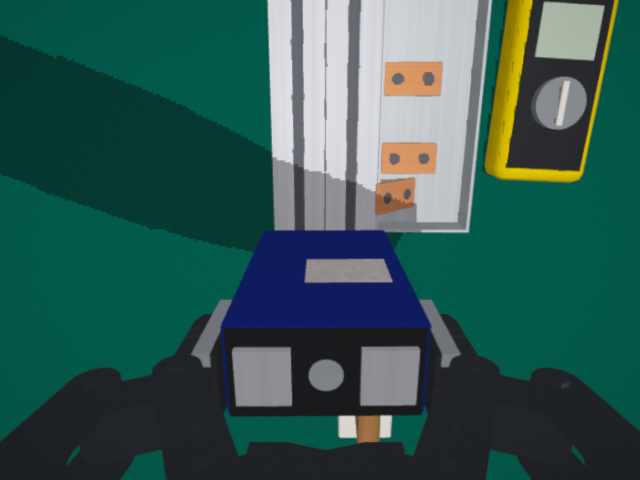

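The cell hangs straight, with its top edge on row 328 from x=228 to 428. The links lie in the tray on the right, and the bed runs from column 272 to 378. I'll check the alignment and then lower.

```bash
python3 - <<'E'
from h import *
np.set_printoptions(precision=4,suppress=True)
w=dict(np.load('pics/w7.npz'))
print(toj(onz(w,[[231,328],[424,328]],.252)),toj(onz(w,[[230,413],[422,413]],.252)))
print(toj(onz(w,[[262,232],[388,232]],.158)))
print('bed',toj(onz(w,[[270,60],[381,60],[273,180],[378,180]],.03)),'tray end',toj(onz(w,[[468,232]],.026)))
E
python3 jog.py '[[0,0,0,0,0.002,0.05,0.05],[0,0,0,0,0.002,0.09,0.05],[0,0,0,0,0.002,0.11,0.05],[0,0,0,0,0.002,0.118,0.05],[0,0,0,0,0.002,0.122,0.05],[0,0,0,0,0.002,0.122,0.05]]'
```

```text
[[-0.0278 -0.1548]
 [ 0.0252 -0.1548]] [[-0.03   -0.183 ]
 [ 0.0266 -0.183 ]]
[[-0.0327 -0.1552]
 [ 0.0283 -0.1552]]
bed [[-0.0416 -0.0654]
 [ 0.0374 -0.0655]
 [-0.0425 -0.1515]
 [ 0.0381 -0.1515]] tray end [[ 0.1127 -0.1944]]
clock: 20.5
eef_pos: [0.4773, -0.2137, 0.0955]
tool_rot: [0.723, 0.691, 0.0, 0.001]
ft_force: [-0.2, 0.1, -3.1]
grip_width: 0.0592
grasp_force: 66.7
```

```bash
python3 jog.py '[[0,0,0,0,0,0.003,0.05],[0,0,0,0,0,0.006,0.05],[0,0,0,0,0,0.006,0.05]]'
```

```text
clock: 20.88
eef_pos: [0.477, -0.214, 0.0893]
tool_rot: [0.723, 0.691, 0.0, 0.001]
ft_force: [0.4, 0.1, -2.4]
grip_width: 0.0591
grasp_force: 66.8
```

```bash
python3 jog.py '[[0,0,0,0,0,0.001,0.05],[0,0,0,0,0,0.002,0.05],[0,0,0,0,0,0.002,0.05]]'
```

```text
clock: 21.25
eef_pos: [0.477, -0.2141, 0.0892]
tool_rot: [0.723, 0.691, 0.0, 0.001]
ft_force: [-5.3, 0.4, 11.2]
grip_width: 0.0591
grasp_force: 68.6
```

```bash
python3 jog.py '[[0,0,0,0,0,0,0.07],[0,0,0,0,0,0,0.085],[0,0,0,0,0,0,0.085],[0,0,0,0,0,-0.03,0.085],[0,0,0,0,0,-0.08,0.085],[0,0,0,0,0,-0.14,0.085],[0,0,0,0,0,-0.15,0.085]]'
python3 jog.py '[[0,0,0.149,0.057,0.018,0,0.085],[0,0,0.149,0.114,0.036,0,0.085],[0,0,0.149,0.171,0.054,0,0.085],[0,0,0.149,0.228,0.072,0,0.085],[0,0,0.149,0.285,0.09,0,0.085],[0,0,0.149,0.34,0.108,0,0.085],[0,0,0.149,0.396,0.126,0,0.085],[0,0,0.149,0.396,0.126,0,0.085],[0,0,0.149,0.396,0.126,0,0.085]]'
python3 - <<'E'
from h import *
o=bot.get_obs();print(o['eef_pos'],o['tool_rot'],togo([.6204,.1757,.056]))
t=cal('top');b=snap('top','top8.png');s=snap('scene','s8.png')
v=np.hstack([cv2.resize(b[225:325,335:535],(500,250)),cv2.resize(s[250:420,60:320],(300,200),).repeat(1,0)[:200] if 0 else cv2.resize(s[230:410,80:320],(300,250))])
cv2.imwrite('pics/v8.png',cv2.cvtColor(v,cv2.COLOR_RGB2BGR))
E
```

```text
clock: 22.12
eef_pos: [0.4791, -0.2148, 0.2416]
tool_rot: [0.723, 0.691, 0.002, 0.004]
ft_force: [0.6, -0.6, -0.6]
grip_width: 0.0846
grasp_force: 0.0
clock: 23.25
eef_pos: [0.6201, 0.176, 0.2352]
tool_rot: [0.772, 0.635, -0.001, -0.0]
ft_force: [0.5, -0.2, -0.7]
grip_width: 0.0852
grasp_force: 0.0
[0.62008135 0.17595328 0.23521041] [ 7.72372886e-01  6.35167721e-01 -1.39913482e-03 -3.66474425e-04] [1.16924030e-04 7.81538962e-04 1.79209133e-01]
```

View pics/v8.png

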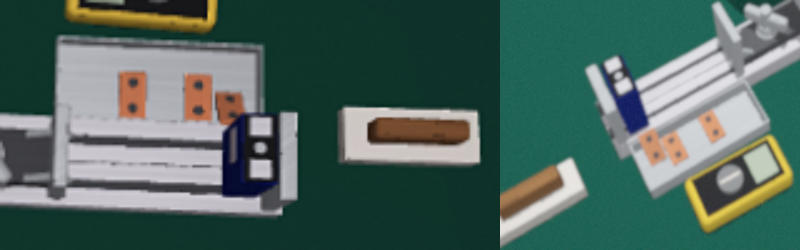

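Cell A stands upright at the wall, near (262,148) in the crop, and the scraper is upright on the mat. Cell B is next.

```bash
python3 jog.py '[[0,0,0,0,0.001,0.06,0.085],[0,0,0,0,0.001,0.11,0.085],[0,0,0,0,0.001,0.155,0.085],[0,0,0,0,0.001,0.178,0.085],[0,0,0,0,0.001,0.178,0.085]]'
python3 jog.py '[[0,0,0,0,0,0,0.05],[0,0,0,0,0,0,0.05],[0,0,0,0,0,0,0.05],[0,0,0,0,0,0,0.05]]'
python3 jog.py '[[0,0,0,0,0,-0.03,0.05],[0,0,0,0,0,-0.08,0.05],[0,0,0,0,0,-0.13,0.05],[0,0,0,0,0,-0.16,0.05],[0,0,0,0,0,-0.16,0.05]]'
python3 - <<'E'
from h import *
p=tow(-.001,-.134);o=bot.get_obs();print(p,o['eef_pos'],togo([*p,.2]))
E
```

```text
clock: 23.98
eef_pos: [0.6197, 0.1736, 0.0568]
tool_rot: [0.773, 0.634, -0.002, -0.001]
ft_force: [-0.4, 0.2, -0.2]
grip_width: 0.085
grasp_force: 0.0
clock: 24.48
eef_pos: [0.6228, 0.1759, 0.0613]
tool_rot: [0.773, 0.635, 0.001, 0.001]
ft_force: [-3.1, -0.9, 6.5]
grip_width: 0.0592
grasp_force: 65.9
clock: 25.1
eef_pos: [0.6234, 0.1764, 0.2219]
tool_rot: [0.773, 0.635, 0.003, 0.001]
ft_force: [1.1, -0.2, -4.0]
grip_width: 0.0595
grasp_force: 66.7
[ 0.47633996 -0.17712286] [0.6234066  0.17636379 0.22194846] [-0.37533581 -0.07597272  0.0203548 ]
```

```bash
python3 jog.py '[[0,0,-0.148,-0.057,-0.012,0,0.05],[0,0,-0.148,-0.114,-0.024,0,0.05],[0,0,-0.148,-0.171,-0.036,0,0.05],[0,0,-0.148,-0.228,-0.048,0,0.05],[0,0,-0.148,-0.285,-0.06,0,0.05],[0,0,-0.148,-0.342,-0.07,0,0.05],[0,0,-0.148,-0.375,-0.076,0,0.05],[0,0,-0.148,-0.375,-0.076,0,0.05],[0,0,-0.148,-0.375,-0.076,0,0.05]]'
python3 - <<'E'
from h import *
np.set_printoptions(precision=4,suppress=True)
o=bot.get_obs();print(o['eef_pos'],o['tool_rot'],togo([*tow(-.001,-.134),.0915]),toj(o['eef_pos']),o['grip_width'])
w=cal('wrist');np.savez('pics/w9.npz',**w);snap('wrist','w9.png')
iw=cv2.imread('pics/w9.png');m=cv2.inRange(cv2.cvtColor(iw,cv2.COLOR_BGR2HSV),(110,130,30),(130,255,255))
k=max(cv2.findContours(m,0,2)[0],key=cv2.contourArea);print(cv2.boundingRect(k))
E
```

```text
clock: 26.22
eef_pos: [0.4737, -0.1768, 0.2171]
tool_rot: [0.724, 0.69, -0.0, -0.001]
ft_force: [-0.7, -0.3, -4.9]
grip_width: 0.0588
grasp_force: 66.9
[ 0.4737 -0.1768  0.2171] [ 0.7236  0.6902 -0.0004 -0.0014] [-0.0004  0.003   0.1256] [[-0.0037 -0.1338]] 0.058767334405254196
(222, 228, 208, 182)
```

```bash
python3 jog.py '[[0,0,0,0,0.002,0.05,0.05],[0,0,0,0,0.002,0.09,0.05],[0,0,0,0,0.002,0.11,0.05],[0,0,0,0,0.002,0.12,0.05],[0,0,0,0,0.002,0.125,0.05],[0,0,0,0,0.002,0.125,0.05]]'
python3 jog.py '[[0,0,0,0,0,0.002,0.05],[0,0,0,0,0,0.003,0.05],[0,0,0,0,0,0.003,0.05]]'
```

```text
clock: 27.02
eef_pos: [0.477, -0.1773, 0.0942]
tool_rot: [0.723, 0.691, 0.0, 0.0]
ft_force: [-0.4, -0.2, -3.6]
grip_width: 0.0592
grasp_force: 66.9
clock: 27.4
eef_pos: [0.4769, -0.1776, 0.0914]
tool_rot: [0.724, 0.69, 0.0, 0.001]
ft_force: [-0.7, 0.5, -1.3]
grip_width: 0.0592
grasp_force: 67.0
```

```bash
python3 jog.py '[[0,0,0,0,0,0.001,0.05],[0,0,0,0,0,0.001,0.07],[0,0,0,0,0,0.001,0.085],[0,0,0,0,0,0.001,0.085],[0,0,0,0,0,-0.03,0.085],[0,0,0,0,0,-0.09,0.085],[0,0,0,0,0,-0.13,0.03]]'
python3 jog.py '[[0,0,0,0.05,0,0,0],[0,0,0,0.1,-0.001,0,0],[0,0,0,0.15,-0.002,0,0],[0,0,0,0.167,-0.002,0,0],[0,0,0,0.167,-0.002,0,0],[0,0,0,0.167,-0.002,0,0]]'
python3 - <<'E'
from h import *
np.set_printoptions(precision=4,suppress=True)
o=bot.get_obs();print(toj(o['eef_pos']),o['eef_pos'],o['joint_pos'])
w=cal('wrist');np.savez('pics/w10.npz',**w);snap('wrist','w10.png')
snap('top','top10.png')
b=cv2.imread('pics/top10.png')[195:320,230:460];b=cv2.resize(b,(480,261))
v=np.hstack([cv2.resize(cv2.imread('pics/w10.png'),(400,300)),cv2.copyMakeBorder(cv2.resize(b,(400,217)),0,83,0,0,0)]);cv2.imwrite('pics/v10.png',v)
E
```

```text
clock: 28.28
eef_pos: [0.4771, -0.1777, 0.2233]
tool_rot: [0.724, 0.69, 0.001, 0.001]
ft_force: [0.6, 0.1, 0.4]
grip_width: 0.0694
grasp_force: 0.0
clock: 29.02
eef_pos: [0.4824, -0.0116, 0.2207]
tool_rot: [0.724, 0.69, -0.0, 0.0]
ft_force: [-0.3, 0.5, 0.4]
grip_width: -0.0002
grasp_force: 0.0
[[-0.0023  0.0317]] [ 0.4824 -0.0116  0.2207] [-0.0236  0.2112 -0.0607  1.299  -0.0006  1.5954]
```

View pics/v10.png

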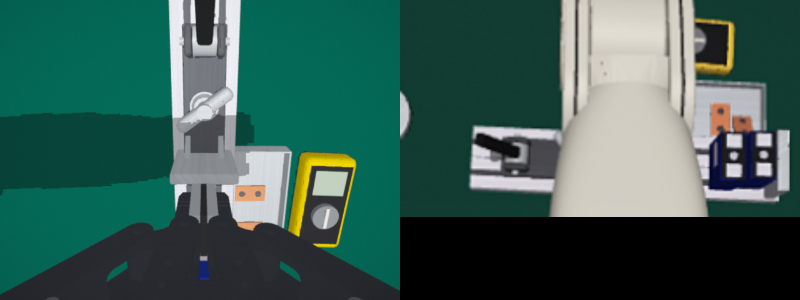

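Both cells stand at the wall and the lever is open. In the wrist view the stop plate is at rows 152-183 and the nut at (206,108), both at the 1/1.6 scale. I'll measure the stop's top edge and the nut before going down.

```bash
python3 - <<'E'
from h import *
np.set_printoptions(precision=4,suppress=True)
w=dict(np.load('pics/w10.npz'))
print('row152*1.6',toj(onz(w,np.array([[175,152],[236,152]])*1.6,.115)),toj(onz(w,np.array([[175,152],[236,152]])*1.6,.05)),'row183',toj(onz(w,np.array([[170,183],[238,183]])*1.6,.115)))
g=cv2.imread('pics/w10.png')[:,330,:].mean(1).astype(int);print(list(enumerate(g))[225:310:4])
n=toj(onz(w,np.array([[181,128],[230,90],[205,108]])*1.6,.08));print(n,np.arctan2(-(n[1]-n[0])[0],(n[1]-n[0])[1])+np.pi)
E
```

```text
row152*1.6 [[-0.0302  0.0247]
 [ 0.029   0.0244]] [[-0.0375  0.0034]
 [ 0.0373  0.0031]] row183 [[-0.0364 -0.0082]
 [ 0.0321 -0.0084]]
[(225, np.int64(74)), (229, np.int64(73)), (233, np.int64(73)), (237, np.int64(72)), (241, np.int64(72)), (245, np.int64(129)), (249, np.int64(138)), (253, np.int64(138)), (257, np.int64(139)), (261, np.int64(139)), (265, np.int64(139)), (269, np.int64(139)), (273, np.int64(140)), (277, np.int64(141)), (281, np.int64(152)), (285, np.int64(149)), (289, np.int64(150)), (293, np.int64(127)), (297, np.int64(97)), (301, np.int64(85)), (305, np.int64(85)), (309, np.int64(75))]
[[-0.0267  0.0404]
 [ 0.0252  0.0805]
 [-0.0008  0.0619]] 2.2289695996155583
```

```bash
python3 jog.py '[[0,0,0,0,0.001,0.05,0],[0,0,0,0,0.001,0.1,0],[0,0,0,0,0.001,0.123,0],[0,0,0,0,0.001,0.123,0]]'
python3 jog.py '[[0,0,0,-0.01,0,0,0],[0,0,0,-0.02,0,0,0],[0,0,0,-0.03,0,0,0],[0,0,0,-0.045,0,0,0],[0,0,0,-0.06,0,0,0],[0,0,0,-0.075,0,0,0],[0,0,0,-0.09,0,0,0],[0,0,0,-0.1,0,0,0],[0,0,0,-0.11,0,0,0]]'
```

```text
clock: 29.62
eef_pos: [0.4815, -0.0116, 0.0959]
tool_rot: [0.724, 0.69, -0.002, -0.002]
ft_force: [-0.1, 0.1, 0.1]
grip_width: -0.0003
grasp_force: 0.0
clock: 30.75
eef_pos: [0.4792, -0.1197, 0.0994]
tool_rot: [0.723, 0.691, 0.003, -0.0]
ft_force: [0.1, 5.8, 2.0]
grip_width: 0.0
grasp_force: 3.4
```

```bash
python3 jog.py '[[0,0,0,-0.004,0,0,0],[0,0,0,-0.008,0,0,0],[0,0,0,-0.012,0,0,0],[0,0,0,-0.016,0,0,0],[0,0,0,-0.02,0,0,0],[0,0,0,-0.022,0,0,0]]'
```

```text
clock: 31.5
eef_pos: [0.4781, -0.141, 0.0994]
tool_rot: [0.723, 0.691, 0.003, -0.0]
ft_force: [0.7, 8.5, 5.9]
grip_width: -0.0
grasp_force: 4.3
```

```bash
python3 jog.py '[[0,0,0,-0.0015,0,0,0],[0,0,0,-0.003,0,0,0],[0,0,0,-0.0045,0,0,0],[0,0,0,-0.006,0,0,0]]'
python3 jog.py '[[0,0,0,-0.001,0,0,0],[0,0,0,-0.002,0,0,0],[0,0,0,-0.003,0,0,0]]'
```

```text
clock: 32.0
eef_pos: [0.4779, -0.146, 0.0994]
tool_rot: [0.723, 0.691, 0.003, -0.001]
ft_force: [0.4, 11.3, 6.2]
grip_width: -0.0001
grasp_force: 5.3
clock: 32.38
eef_pos: [0.4779, -0.1465, 0.0994]
tool_rot: [0.722, 0.691, 0.005, -0.003]
ft_force: [1.4, 18.7, 8.7]
grip_width: -0.0001
grasp_force: 9.6
```

The stop is snug: its face is at a gap of about 0.064, as two cells need. I back off, rise and look at the nut.

```bash
python3 jog.py '[[0,0,0,0.02,0,0,0],[0,0,0,0.02,0,-0.05,0],[0,0,-0.18,0.035,0,-0.11,0],[0,0,-0.36,0.045,0,-0.13,0.06],[0,0,-0.54,0.045,0,-0.13,0.06],[0,0,-0.72,0.045,0,-0.13,0.06],[0,0,-0.9,0.045,0,-0.13,0.06],[0,0,-1.08,0.045,0,-0.13,0.06],[0,0,-1.1,0.045,0,-0.13,0.06],[0,0,-1.1,0.045,0,-0.13,0.06]]'
python3 jog.py '[[0,0,-0.18,0,0,0,0.06],[0,0,-0.36,0,0,0,0.06],[0,0,-0.54,0,0,0,0.06],[0,0,-0.72,0,0,0,0.06],[0,0,-0.9,0,0,0,0.06],[0,0,-1.08,0,0,0,0.06],[0,0,-1.1,0,0,0,0.06],[0,0,-1.1,0,0,0,0.06]]'
python3 - <<'E'
from h import *
np.set_printoptions(precision=4,suppress=True)
o=bot.get_obs();print(toj(o['eef_pos']),o['eef_pos'],o['tool_rot'],o['joint_pos'])
w=cal('wrist');np.savez('pics/w11.npz',**w);a=snap('wrist','w11.png');snap('top','top11.png');snap('scene','s11.png')
b=cv2.imread('pics/s11.png')[190:390,140:400];v=np.hstack([cv2.imread('pics/w11.png')[:,:],])
cv2.imwrite('pics/v11.png',np.hstack([cv2.resize(v,(480,360)),cv2.copyMakeBorder(cv2.resize(b,(318,245)),0,115,0,0,0)]))
E
```

```text
clock: 33.62
eef_pos: [0.4788, -0.107, 0.2281]
tool_rot: [0.257, 0.966, -0.0, 0.0]
ft_force: [-0.4, 0.8, 0.2]
grip_width: 0.06
grasp_force: 0.0
clock: 34.62
eef_pos: [0.4788, -0.1066, 0.2279]
tool_rot: [-0.286, 0.958, -0.0, -0.0]
ft_force: [-0.4, -0.7, -0.3]
grip_width: 0.0599
grasp_force: 0.0
[[-0.0017 -0.0634]] [ 0.4788 -0.1066  0.2279] [-0.2855  0.9584 -0.0001 -0.    ] [-0.2189  0.2233 -0.0265  1.321  -0.0002 -0.7981]
```

View pics/v11.png

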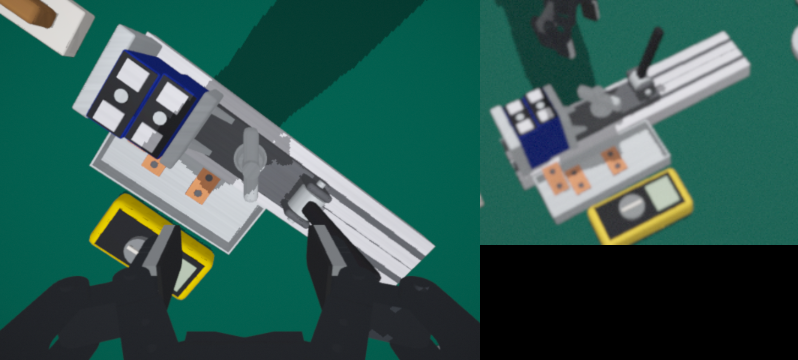

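The row is snug and the wings run vertically in the wrist view, from (244,128) to (251,198). That is square to the fingers' closing line. I'll compute the nut's centre and angle.

```bash
python3 - <<'E'
from h import *
np.set_printoptions(precision=4,suppress=True)
w=dict(np.load('pics/w11.npz'))
e=onz(w,np.array([[243,133],[251,196]])/.75,.085);n=toj(e);d=n[1]-n[0]
print(n,n.mean(0),np.linalg.norm(d),np.arctan2(-d[0],d[1])%np.pi)
iw=cv2.imread('pics/w11.png')
t=cal('top')
a=onz(w,np.array([[162,143],[200,95]])/.75,.125);print('stop face? ',toj(a))
for q in(tow(0,-.0545),): print(q,togo([*q,.057]))
E
```

```text
[[-0.0243 -0.0818]
 [ 0.0198 -0.0409]] [-0.0022 -0.0614] 0.060136117563275235 2.3189947263623623
stop face?  [[ 0.0131 -0.1318]
 [-0.0341 -0.1278]]
[ 0.4809 -0.0977] [-0.0066  0.0062  0.1708]
```

```bash
python3 - <<'E'
from h import *
np.set_printoptions(precision=2,suppress=True)
w=dict(np.load('pics/w11.npz'));o=bot.get_obs();p=o['eef_pos']
for q,z in((p[:2],.08),(tow(0,-.056),.076),(tow(-.002,-.0614),.076)): print(proj(w,[*q,z]))
g=cv2.cvtColor(cv2.imread('pics/w11.png'),cv2.COLOR_BGR2GRAY)
for r in(175,185,195,230,240,250,258): print(r,g[r,305:365:3])
E
```

```text
[[326.72 217.68]]
[[333.66 223.99]]
[[329.15 217.48]]
175 [ 67  69  69  68  68  68  69 127 136 137 136 136 133 155 157 156 156 154
 155 155]
185 [ 68  67  67  67  67  68  76 136 137 138 139 139 136 121  68  68  64 119
 156 155]
195 [ 66  68  67  67  78 138 139 134 136 138 138 139 136 130 134  74  69  70
  69  69]
230 [151  97  68  67  68  71 119 141 140 141 137 138 140 140 113 109 108 109
 109 109]
240 [153 153 151 177 214 219  82 132 136 137 137 137 134 115 108 108 108 107
 108 110]
250 [214 213 212 214 220 222 219 133 135 137 137 137 178 123 106 107 107 105
 106 108]
258 [212 211 214 212 213 213 208 133 174 161 200 167 187 205 206  94 108 107
 105 108]
```

The wing's centre column is 334 at all rows. That matches a nut at jig (0,-0.056), with the wings square to the fingers at an angle of about 2.19 rad. Going down.

```bash
python3 jog.py '[[0,0,0,-0.006,0.005,0.05,0.06],[0,0,0,-0.006,0.005,0.1,0.06],[0,0,0,-0.006,0.005,0.15,0.06],[0,0,0,-0.006,0.005,0.17,0.06],[0,0,0,-0.006,0.005,0.17,0.06]]'
python3 jog.py '[[0,0,0,0,0,0,0.005],[0,0,0,0,0,0,0.005],[0,0,0,0,0,0,0.005],[0,0,0,0,0,0,0.005],[0,0,0,0,0,0,0.005]]'
```

```text
clock: 35.4
eef_pos: [0.4794, -0.0987, 0.0561]
tool_rot: [-0.287, 0.958, 0.001, -0.002]
ft_force: [-0.5, -0.7, -0.2]
grip_width: 0.06
grasp_force: 0.0
clock: 36.02
eef_pos: [0.4814, -0.0978, 0.0597]
tool_rot: [-0.287, 0.958, 0.001, 0.001]
ft_force: [-3.1, 4.2, 6.3]
grip_width: 0.021
grasp_force: 57.7
```

```bash
python3 jog.py '[[0,0,0.12,0,0,0,0.005],[0,0,0.24,0,0,0,0.005],[0,0,0.36,0,0,0,0.005],[0,0,0.48,0,0,0,0.005],[0,0,0.6,0,0,0,0.005],[0,0,0.72,0,0,0,0.005],[0,0,0.84,0,0,0,0.005],[0,0,0.96,0,0,0,0.005],[0,0,1.08,0,0,0,0.005],[0,0,1.1,0,0,0,0.005]]'
python3 jog.py '[[0,0,0.12,0,0,0,0.005],[0,0,0.24,0,0,0,0.005],[0,0,0.36,0,0,0,0.005],[0,0,0.48,0,0,0,0.005],[0,0,0.6,0,0,0,0.005],[0,0,0.72,0,0,0,0.005],[0,0,0.84,0,0,0,0.005],[0,0,0.96,0,0,0,0.005],[0,0,1.08,0,0,0,0.005],[0,0,1.09,0,0,0,0.005]]'
```

```text
clock: 37.28
eef_pos: [0.4815, -0.1008, 0.0597]
tool_rot: [0.257, 0.966, -0.002, 0.001]
ft_force: [-2.3, -4.8, 4.5]
grip_width: 0.021
grasp_force: 57.6
clock: 38.52
eef_pos: [0.4789, -0.1012, 0.0596]
tool_rot: [0.721, 0.693, -0.003, 0.001]
ft_force: [-8.6, -5.7, 10.6]
grip_width: 0.0207
grasp_force: 59.0
```

```bash
python3 jog.py '[[0,0,0,0,0,0,0.03],[0,0,0,0,0,0,0.06],[0,0,0,0,0,0,0.06],[0,0,0,0,0,-0.05,0.06],[0,0,0,0,0,-0.11,0.06],[0,0,0,0,0,-0.16,0.06],[0,0,0,0,0,-0.16,0.06]]'
python3 - <<'E'
from h import *
np.set_printoptions(precision=4,suppress=True)
o=bot.get_obs();print(toj(o['eef_pos']),o['eef_pos'],o['tool_rot'])
w=cal('wrist');np.savez('pics/w12.npz',**w);a=snap('wrist','w12.png');snap('top','top12.png');snap('scene','s12.png')
b=cv2.imread('pics/s12.png')[190:390,140:400]
cv2.imwrite('pics/v12.png',np.hstack([cv2.resize(cv2.imread('pics/w12.png'),(480,360)),cv2.copyMakeBorder(cv2.resize(b,(318,245)),0,115,0,0,0)]))
E
```

```text
clock: 39.4
eef_pos: [0.4843, -0.0994, 0.2227]
tool_rot: [0.72, 0.694, 0.003, 0.004]
ft_force: [-0.1, -0.1, -0.2]
grip_width: 0.06
grasp_force: 0.0
[[ 0.0035 -0.056 ]] [ 0.4843 -0.0994  0.2227] [0.7199 0.694  0.0031 0.0043]
```

View pics/v12.png

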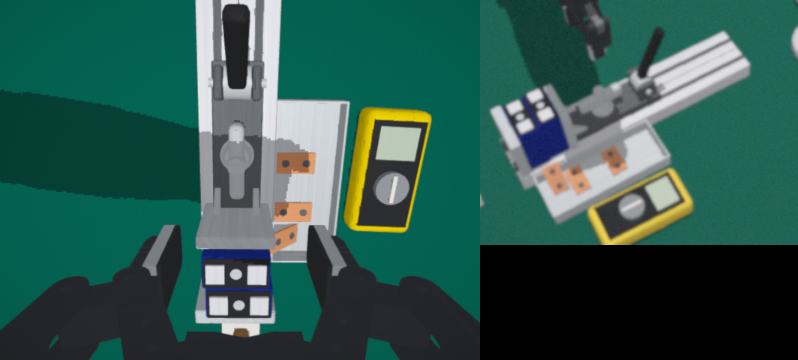

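The wings are now in line with the foot, with the nut at (237,160), and the links stay in the tray. I'll check the numbers for the nut angle, the cells and the stop.

```bash
python3 - <<'E'
from h import *
np.set_printoptions(precision=4,suppress=True)
w=dict(np.load('pics/w12.npz'));im=cv2.imread('pics/w12.png')
g=cv2.inRange(cv2.cvtColor(im,cv2.COLOR_BGR2HSV),(0,0,170),(180,60,255));g[:330]=0;g[430:]=0
n,_,st,ce=cv2.connectedComponentsWithStats(g)
for k in range(1,n):
    if 60<st[k,4]<1500: print(ce[k],toj(onz(w,ce[k],.127)))
print('stop front top edge',toj(onz(w,np.array([[200,247],[273,247]])/.75,.115)),'nut ends',toj(onz(w,np.array([[237,124],[237.5,196]])/.75,.086)))
print('tip',proj(w,[[*tow(0,.043),.157],[*tow(0,.051),.17]])*.75)
E
```

```text
[392.7432 331.8378] [[ 0.0468 -0.118 ]]
[380.3305 347.1949] [[ 0.0395 -0.1289]]
[285.9158 366.3762] [[-0.0204 -0.143 ]]
[342.1622 366.9189] [[ 0.0156 -0.1434]]
[314.0875 365.5   ] [[-0.0024 -0.1423]]
[291.2357 407.8839] [[-0.0175 -0.175 ]]
[345.4582 407.9618] [[ 0.0185 -0.1751]]
[318.2867 406.6853] [[ 0.0004 -0.174 ]]
[305.47   424.8708] [[-0.0082 -0.1888]]
stop front top edge [[-0.0335 -0.1231]
 [ 0.0301 -0.123 ]] nut ends [[-0.0017 -0.0204]
 [-0.0011 -0.0866]]
tip [[238.7771  33.8649]
 [238.7084  15.1443]]
```

The stop may have moved 2–3 mm while the nut was turned. I'll push it snug once more above the wings, then press the lever down.

```bash
python3 jog.py '[[0,0,0,-0.028,-0.004,0,0],[0,0,0,-0.028,-0.004,0,0],[0,0,0,-0.028,-0.004,0.03,0],[0,0,0,-0.028,-0.004,0.08,0],[0,0,0,-0.028,-0.004,0.12,0],[0,0,0,-0.028,-0.004,0.12,0]]'
python3 jog.py '[[0,0,0,-0.004,0,0,0],[0,0,0,-0.008,0,0,0],[0,0,0,-0.012,0,0,0],[0,0,0,-0.016,0,0,0],[0,0,0,-0.019,0,0,0],[0,0,0,-0.021,0,0,0],[0,0,0,-0.023,0,0,0]]'
python3 -c "
from h import *
print(toj(bot.get_obs()['eef_pos']))"
```

```text
clock: 40.3
eef_pos: [0.4722, -0.1252, 0.0939]
tool_rot: [0.72, 0.694, -0.002, -0.004]
ft_force: [0.8, -0.5, 0.7]
grip_width: 0.0001
grasp_force: 0.0
clock: 41.18
eef_pos: [0.4755, -0.1463, 0.0983]
tool_rot: [0.719, 0.695, 0.003, -0.003]
ft_force: [0.1, 14.1, 6.1]
grip_width: 0.0
grasp_force: 7.1
[[-0.00319601 -0.10327213]]
```

```bash
python3 jog.py '[[0,0,0,0.01,0,0,0],[0,0,0,0.01,0,-0.06,0],[0,0,0,0.02,0,-0.12,0],[0,0,0,0.07,0.003,-0.12,0],[0,0,0,0.105,0.003,-0.1,0],[0,0,0,0.105,0.003,-0.06,0],[0,0,0,0.105,0.003,-0.052,0],[0,0,0,0.105,0.003,-0.052,0]]'
python3 -c "
from h import *
o=bot.get_obs();print(toj(o['eef_pos']),o['eef_pos'])"
```

```text
clock: 42.18
eef_pos: [0.4818, -0.0453, 0.1498]
tool_rot: [0.72, 0.694, -0.001, -0.0]
ft_force: [-0.5, -0.0, -0.4]
grip_width: -0.0002
grasp_force: 0.0
[[-0.00141172 -0.00206589]] [ 0.48179777 -0.04530105  0.14976479]
```

```bash
python3 jog.py '[[0,0,0,0.013,0,-0.001,0],[0,0,0,0.026,0,-0.002,0],[0,0,0,0.04,0,0.001,0],[0,0,0,0.053,0,0.005,0],[0,0,0,0.066,0,0.012,0],[0,0,0,0.076,0,0.021,0],[0,0,0,0.085,0,0.032,0],[0,0,0,0.093,0,0.044,0]]'
python3 jog.py '[[0,0,0,0.004,0,0.012,0],[0,0,0,0.008,0,0.022,0],[0,0,0,0.008,0,0.028,0],[0,0,0,0.008,0,0.031,0],[0,0,0,0.008,0,0.033,0]]'
```

```text
clock: 43.18
eef_pos: [0.4855, 0.0483, 0.105]
tool_rot: [0.72, 0.694, -0.0, 0.0]
ft_force: [0.3, -2.7, 2.1]
grip_width: -0.0001
grasp_force: 1.3
clock: 43.8
eef_pos: [0.4868, 0.0576, 0.0745]
tool_rot: [0.72, 0.694, 0.002, -0.001]
ft_force: [-3.5, 3.7, 17.4]
grip_width: 0.0002
grasp_force: 8.6
```

```bash
python3 jog.py '[[0,0,0,0,0,0.003,0],[0,0,0,0,0,0.005,0],[0,0,0,0,0,0.005,0]]'
python3 jog.py '[[0,0,0,0,0,-0.04,0],[0,0,0,0,0,-0.1,0],[0,0,0,0.05,0,-0.14,0],[0,0,0,0.11,0,-0.14,0],[0,0,0,0.16,0,-0.14,0],[0,0,0,0.16,0,-0.14,0]]'
python3 - <<'E'
from h import *
w=cal('wrist');np.savez('pics/w13.npz',**w);snap('wrist','w13.png');b=snap('top','top13.png')[:,:,::-1];s=snap('scene','s13.png')[:,:,::-1]
cv2.imwrite('pics/v13.png',np.vstack([np.hstack([cv2.resize(cv2.imread('pics/w13.png'),(400,300)),cv2.resize(s[190:415,60:360],(400,300))]),cv2.copyMakeBorder(cv2.resize(b[225:320,240:540],(800,253)),0,0,0,0,0)]))
E
```

```text
clock: 44.18
eef_pos: [0.4877, 0.0582, 0.0719]
tool_rot: [0.72, 0.694, 0.004, -0.0]
ft_force: [-6.3, 5.6, 27.6]
grip_width: 0.0002
grasp_force: 13.8
clock: 44.92
eef_pos: [0.491, 0.2189, 0.2069]
tool_rot: [0.718, 0.696, -0.0, -0.001]
ft_force: [-0.1, -1.0, 0.1]
grip_width: -0.0001
grasp_force: 0.0
```

View pics/v13.png

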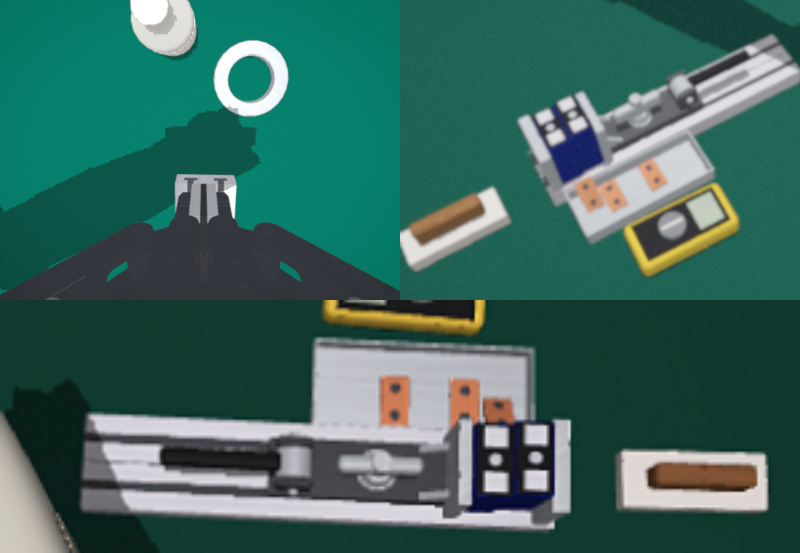

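The lever is flat down, the nut is in line and the row is snug. The links are in the tray and the scraper is upright at (690,480). Handing in.

```bash
python3 -c "
from h import *
print(bot.job_done(),bot.get_obs()['clock'])"
```

```text
the job is handed in; nothing more can be done
the job is handed in; nothing more can be done
```

I handed the job in after about 45 s of robot time; the simulator returned no verdict, but every check I could make on the final pictures looked right. Three links are swept into the tray (one leans on its bed-side wall), the scraper stands upright on the mat, both cells stand snug between wall and stop, the wing nut is in line with the foot, the lever is down, and the meter, roll and bottle were not touched.

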